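Loosen a pressure vessel's cap with a reversible ratchet

TASK

A small pressure vessel in its blue bench holder has to be opened. First turn the brass thumb nut clockwise until it seats and the vessel is held, without forcing it further; then push the red direction lever of the ratchet over to its loosening side (fully anticlockwise seen from above), and only then swing the ratchet's handle to and fro to unscrew the cap anticlockwise by at least a quarter turn. Turn the cap by the ratchet only, and do not displace or tip the tan tin, the blue-capped bottle and the lime can standing round it.

Things in the scene. Friction and masses are not known exactly. Their poses are not given: they have to be found in the camera images.
- holder: Fixed blue base plate, 175 x 130 x 10 mm, with a steel pressure vessel (widest 88 mm, flange top at z 46) clamped on it. Origin on the worktop under the vessel's upright axis; z up. The thumb nut stands 88 mm from that axis along the holder's +x; the ratchet's handle points roughly to the holder's -x.
- vessel_axis (a point): Point on the common upright axis of vessel, cap, ratchet head and direction lever, 88 mm above the worktop (height of the handle's centre line).
- thumb_nut (a joint): Turn (rad) of the knurled brass thumb nut: 28 mm diameter, z 60 to 88 mm, upright axis, on a strap 20 mm wide with top z 54 mm. Grows CLOCKWISE from above. Turns easily (0.03 N m), starts at 0.45 to 1.1, stays where left; at 1.6 it seats (stop): resistance jumps to 0.12 N m. Seated, the black line on its top points square across the strap to the holder's -y (right, seen by the robot).
- seat (a joint): How far the seated nut has been forced on past its seat (rad, clockwise). 0 until the nut seats; then it takes 0.12 N m plus 0.6 N m/rad and springs back partly when let go. Some give is normal; 0.5 is overtightened.
- nut_grip (a point): Centre of the thumb nut at a good height to grip it, 13 mm below its top (top z 88 mm).
- selector (a joint): Direction lever of the ratchet, on top of its head, turning about the vessel axis; rad relative to the handle, positive ANTICLOCKWISE from above; 0 points along the handle; stops at -0.6 and +0.6. Negative: the ratchet drives clockwise (tighten) and runs free the other way. Positive (beyond 0.4): it drives anticlockwise (loosen) and runs free clockwise. Starts between -0.6 and -0.48; stays where it is left; takes 0.05 N m (about 2 N at the tab).
- selector_tab (a point): Middle height of the part of the lever's red upright tab that stands free over the head: tab 9 mm (radial) x 7 mm wide, 27 mm from the vessel axis, from z 103 to z 128 mm. The lever's arm below it reaches up to z 107 mm; the ratchet's round head (54 mm diameter) has its top at z 101 mm. The tab can be pushed sideways with the shut fingers.
- ratchet (a joint): Swing of the ratchet's handle about the vessel axis; rad, positive anticlockwise from above; 0 when the handle points to the holder's -x, stops at -1.5 and +1.5 (the tin and the bottle are in the way before that). Running free takes 0.2 N m; when it drives the cap up to 1.1 N m (4 to 9 N at handle_mid). Up to 0.28 rad is lost at each reversal before a tooth takes hold.
- handle_mid (a point): Point on the handle's centre line 125 mm from the vessel axis, z 88 mm. Round black grip 22 mm diameter from 78 to 176 mm from the axis, thinner (16 mm) nearer the head; z 77 to 99 mm, free underneath. It can be pushed from either side, or straddled with the open fingers from above.
- cap (a joint): Turn of the vessel's aluminium screw cap (70 mm diameter, z 48 to 65 mm, under the ratchet head); rad, positive anticlockwise (loosening); starts at 0, fully tight; a quarter turn is 1.57. White line on the cap's rim; it starts at the white line on the flange below and reaches the flange's red line after a quarter turn.
- screw_cap: The vessel's ribbed aluminium screw cap, turned by joint cap; its origin lies on the axis at its underside (z 48 mm).
- tan_tin: Loose tan round canister, 95 mm diameter, 121 mm tall, near one side of the handle's swing; origin under its centre.
- media_bottle: Loose clear bottle with a blue cap, 72 mm diameter, 139 mm tall, near the other side of the handle's swing (tin and bottle may change places); origin under its centre.
- lime_can: Loose lime-green can, 65 mm diameter, 85 mm tall, behind and left of the vessel; origin under its centre.

How it is judged (in metres and radians):
On the way, in this order (a step that is already met when the one before it is completed fails the run):
1. the thumb nut is seated (value of joint thumb_nut above 1.52 rad), for 0.2 s.
2. the direction lever is over on its loosening side (value of joint selector above 0.4 rad), for 0.2 s.
3. the cap is loosened by a quarter turn (value of joint cap above 1.5 rad), for 0.2 s.
At the end, for the whole second after the job is handed in: The cap has been turned at least 1.5 rad anticlockwise (a quarter turn, a little less allowed), the direction lever is still on its loosening side (beyond 0.4 rad), the thumb nut is still seated (at least 1.5 rad), the ratchet is at rest, and the tin, bottle and can stand upright (value of joint each of cap, thumb_nut above 1.5 rad and value of joint selector above 0.4 rad and velocity of joint ratchet between -0.1 and 0.1 rad/s and angle between each of tan_tin, media_bottle, lime_can's own z axis and vertical below 0.15 rad); the robot touches nothing.
It fails at once if the thumb nut was overtightened (forced 0.5 rad past its seat) (value of joint seat above 0.5 rad).
It fails at once if the cap was turned before the vessel was clamped (value of joint cap above 0.15 rad and value of joint thumb_nut below 1.45 rad).
It fails at once if the fingers turned the cap itself (contact force between the fingers and screw_cap above 5 N).
It fails at once if the tan tin, the bottle or the lime can was displaced by more than 25 mm or tipped (distance of any of tan_tin, media_bottle, lime_can from where it was at the start of the episode above 0.025 m or angle between any of tan_tin, media_bottle, lime_can's own z axis and vertical above 0.35 rad).
It also fails if it takes over 72 s, if anything falls off the work surface, if the arm or the gripper's body presses on something with over 40 N, if the wrist force passes 120 N, or if a joint passes its speed limit or range.

ROBOT

A 6-joint arm with a two-finger parallel gripper is mounted at the origin on a cart in front of the work surface, level with it; the furniture and walls round the work are solid. World frame = base frame: x ahead of the robot, y to its left, z up, the work surface at z = 0. Lengths are in mm, angles in rad, forces in N, time in s.
With the tool pointing down it reaches from about 400 to 925 mm from the base axis. Payload 12.5 kg.
Tool frame: the origin (TCP) lies at the very end of the fingers, on their centre line; the grasp point (between the pads) lies grip_depth behind it (grip_depth is the distance from the TCP to the grasp point, in mm); z points along the fingers, y is the line along which they close (so a half turn about z gives the same grasp; the last joint's range is limited). The gripper opens to 95 mm and grips with 3 to 60 N. Pads are 20 mm wide; open, the fingers measure 119 mm over their backs; the gripper's body (75 mm by 180 mm) begins 59 mm behind the grasp point.
Start: joints at [-1.393, 0.491, 1.559, -0, 1.092, -0.106], TCP at [175.026, -600.01, 214.661] pointing down, gripper open.
Joint ranges: [-3.1, 3.1], [-0.84, 2.19], [0.05, 2.79], [-1.13, 4.28], [0.06, 2.93], [-2.69, 2.69]. Speed limits (rad/s): [2.22, 2.22, 2.79, 3.14, 3.14, 3.14].

INTERFACE

Orientations are given as [roll, pitch, yaw] about the fixed x, y, z axes, in that order (R = Rz(yaw) Ry(pitch) Rx(roll)).
In Python, from cell import state, read_camera, job_done, grip_depth gives the robot as it stands.
- The arm moves only by the tool drive_tool, never from a script. Its argument "targets" is a list of rows, each an object with "jaw": the opening, from 0 (shut) to 1 (fully open); "travel": the shift along the tool's x, y, z in m, a list of three; "twist": the turn about the tool's z in rad. In form: [{"jaw": jaw, "travel": [tx, ty, tz], "twist": twist}, ...]. A call has 1 to 8 rows; each row is the pose to reach, as a shift and turn from the pose commanded when the call began, along the tool's axes at that moment; what a row does not reach only later rows make up. A row lasts 1/12 s, in which the tool goes at most 41.7 mm and 7.16 degrees, less where a joint would pass 70% of its speed; a pose out of reach is approached as far as the arm can. A call with a gripper value outside its range is refused whole. The fingers move at their own pace and stop on an object; the grip force is fixed at half the most. Time passes only in rows, so rows that repeat a pose let the fingers close. It gives the time, the measured TCP pose, the force, the opening and the grip force at its end, in the units of the state.
- state(): the state, without advancing time (a new reading comes with each control period).
- read_camera(name): name is "side" or "top" or "wrist"; returns a dict with "frame" (384x512x3 uint8, red, green, blue), "fx", "fy", "cx", "cy" (pixels), "k1" (the pictures are not rectified: a ray, as slopes to the right and down, at radius r is drawn at 1 + k1 r^2 times it, then the intrinsics apply), "R" (3x3) and "t" (3): a world point X has camera coordinates R X + t. Camera axes: x right, y down, z forward; pixel columns grow to the right and rows downward; lengths in mm; the calibration is good to about 2 mm. A picture is of the moment at which its call begins. There is no depth.
- job_done(): hands the job in; it is judged then, once.
The state is a dict: "t": time; "joints": joint angles; "qvel": joint speeds; "tau": joint torques, N m; "eef_pos": TCP position; "tcp_rot": TCP orientation; "ft_force": force on the tool from outside, world axes, zero at the start; "moment": the same for the moment, N m; "opening": opening from 0.0 (shut) to 1.0 (fully open); "grip_force": force on a finger pad.
Only numpy, scipy, OpenCV 4.12 (cv2) and the standard library are available. Lean on these libraries where they do the work, as an engineer would, in place of code of your own. Each camera call takes 0.05 s, during which the arm holds its last target. There are 200 camera calls.

## Working session

There is one attempt and no reset: what is moved stays moved. The work goes in short steps, Python scripts to look and compute and a tool call to move; the robot and the scene stay as the last step left them, time stands still between calls to the robot, and variables do not carry over. Pictures are saved under pics/ and viewed, at most 10 in all, crops included, and the job is handed in when it is done.

Besides the shell and the picture viewer there is one more tool, called after "Request:" as name(argument=value, ...) on one line, values as JSON. drive_tool: Moves the arm, as the interface text tells. Its arguments: {"type":"object","properties":{"targets":{"type":"array"}},"required":["targets"]}

```bash
mkdir -p pics; ls; python3 - <<'E'
from cell import *
import cv2,numpy as np
print(state(),grip_depth)
for n in ("top","side"):
    c=read_camera(n); cv2.imwrite(f"pics/{n}0.png",c["frame"][:,:,::-1])
    print(n,c["fx"],c["fy"],c["cx"],c["cy"],c["k1"],c["R"],c["t"])
E
```

```text
pics
{'t': 0.0, 'joints': array([-1.39259605e+00,  4.91546794e-01,  1.55948344e+00, -8.62245112e-06,
        1.09168501e+00, -1.05588441e-01]), 'qvel': array([ 1.25916382e-04, -9.56475860e-04, -1.11016023e-03,  1.31115606e-04,
        4.47734557e-06, -6.82555779e-04]), 'tau': array([ 4.65129269e-03, -6.12628698e+01, -2.58183360e+01,  6.94482308e-02,
        4.81971412e-02, -1.26205978e-04]), 'eef_pos': array([ 174.97763926, -599.73846984,  214.05797387]), 'tcp_rot': array([-3.14047552e+00, -1.10707209e-04,  2.83792638e-01]), 'ft_force': array([-1.21573668, -0.09764862,  0.17257514]), 'moment': array([-0.03660079,  0.01814364, -0.03405515]), 'grip_force': 0.0, 'opening': 0.998686542440946} 18.8
top 351.404927010227 351.404927010227 256.61137525939756 185.5595101211481 -0.05094152322547889 [[-0.01618378 -0.99982901  0.00894578]
 [-0.99386324  0.01510678 -0.10957941]
 [ 0.10942553 -0.01066429 -0.99393779]] [ 51.69746502 589.83330624 895.77831952]
side 399.5154968804067 399.5154968804067 254.53009435765384 194.3989729946758 -0.11254936710179834 [[-0.86933797 -0.49416275 -0.00739421]
 [-0.32472273  0.58240757 -0.7452225 ]
 [ 0.37256764 -0.64544915 -0.66677489]] [542.22988848 271.2109423  721.49475171]
```

```bash
python3 - <<'E'
import cv2
a=cv2.imread("pics/top0.png"); cv2.imwrite("pics/top0b.png",cv2.resize(a,(800,600),interpolation=cv2.INTER_CUBIC))
E
```

```text
(no output)
```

View pics/top0b.png

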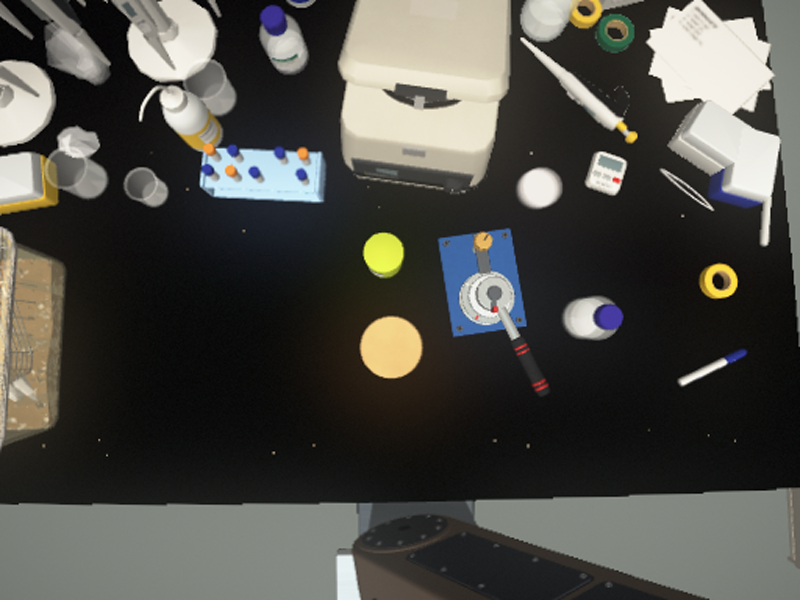

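View pics/side0.png

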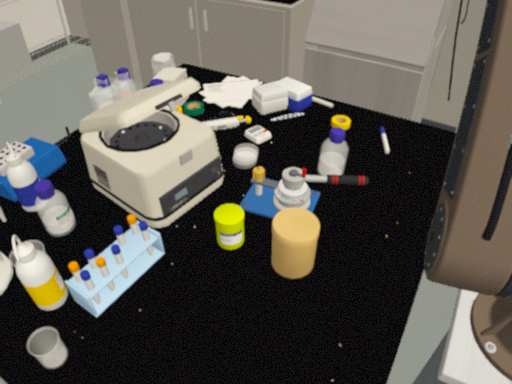

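The top view shows the nut at about (484,241), the head at (494,293), the handle running to (541,390), the tin at left (391,347), the bottle at right (595,318) and the can at (384,252), all in the 800x600 scale. I'll enlarge it for a closer reading.

```bash
python3 - <<'E'
import cv2
a=cv2.imread("pics/top0.png")[140:260,225:405]; cv2.imwrite("pics/top0c.png",cv2.resize(a,(800,533),interpolation=cv2.INTER_CUBIC))
E
```

```text
(no output)
```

View pics/top0c.png

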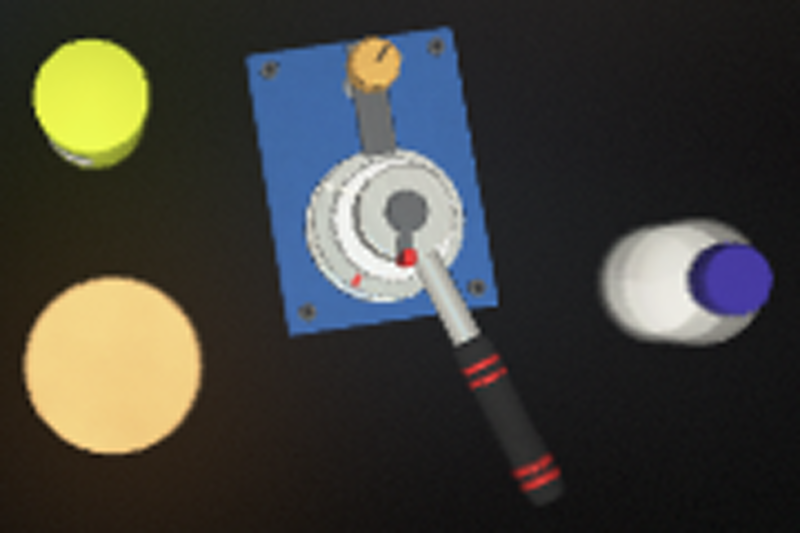

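In the crop: nut top (377,63) with its line towards (390,42), lever hub (407,211), tab top (408,256), handle end (543,497), tin top (113,365), bottle cap (733,279), can top (92,97), plate corners (247,56), (452,28), (497,303) and (290,335).

```bash
cat > h.py <<'E'
import numpy as np,cv2
from cell import *
def ray(c,px,z):
    K=np.array([[c["fx"],0,c["cx"]],[0,c["fy"],c["cy"]],[0,0,1]])
    n=cv2.undistortPoints(np.array([[px]],float),K,np.array([c["k1"],0,0,0,0]))[0,0]
    R=np.array(c["R"]);t=np.array(c["t"]);o=-R.T@t;d=R.T@np.r_[n,1]
    return o+d*(z-o[2])/d[2]
def pix(c,X):
    K=np.array([[c["fx"],0,c["cx"]],[0,c["fy"],c["cy"]],[0,0,1]])
    return cv2.projectPoints(np.array([X],float),cv2.Rodrigues(np.array(c["R"]))[0],np.array(c["t"],float),K,np.array([c["k1"],0,0,0,0]))[0][0,0]
E
python3 - <<'E'
from h import *
c=read_camera("top")
P={}
for n,u,v,z in [("nut",377,63,88),("nutline",390,43,88),("hub",407,211,107),("tab",408,256,128),("hend",543,497,88),("hmid",480,360,95),("tin",113,365,121),("bot",733,279,139),("can",92,97,85),("c1",247,56,10),("c2",452,28,10),("c3",497,303,10),("c4",290,335,10)]:
    P[n]=ray(c,(225+u/4.444,140+v/4.444),z); print(n,P[n].round(1))
a=lambda p,q:np.arctan2(*(P[q]-P[p])[[1,0]]).round(3)
print("yaw",a("c4","c1"),a("c3","c2"),a("hub","nut"),"line",a("nut","nutline"),"tab",a("hub","tab"),"handle",a("hub","hend"),a("hub","hmid"))
for n in("tin","bot","can","hend","nut"): print(n,np.linalg.norm((P[n]-P["hub"])[:2]),a("hub",n))
E
```

```text
nut [661.7 -92.   88. ]
nutline [673.2 -99.8  88. ]
hub [ 575.4 -102.6  107. ]
tab [549.2 -98.4 128. ]
hend [ 417.8 -176.1   88. ]
hmid [ 493.6 -142.3   95. ]
tin [494.2  59.4 121. ]
bot [ 533.4 -268.8  139. ]
can [645.1  69.4  85. ]
c1 [682.7 -24.8  10. ]
c2 [ 698.7 -152.3   10. ]
c3 [ 528.3 -173.3   10. ]
c4 [511.1 -46.8  10. ]
yaw 0.127 0.122 0.122 line -0.598 tab 2.985 handle -2.705 -2.689
tin 181.1772013759568 2.036
bot 171.4763530696962 -1.818
can 185.51032701818013 1.186
hend 173.91550692495588 -2.705
nut 86.95333580053396 0.122
```

```bash
cat >> h.py <<'E'
def go(X,yaw):
    s=state();y=s["tcp_rot"][2];d=np.array(X)-s["eef_pos"];c,n=np.cos(y),np.sin(y)
    tr=np.array([c*d[0]+n*d[1],n*d[0]-c*d[1],-d[2]])/1000
    print("travel",tr.round(4),"twist",round(-(yaw-y),3),"t",s["t"].__round__(2))
E
python3 -c "
from h import *
go([650,-92,215],0.6)"
```

```text
travel [ 0.5982 -0.3545 -0.0008] twist -0.316 t 0.15
```

Request:
drive_tool(targets=[{"jaw": 1,"travel": [0.598,-0.3545,0],"twist": -0.316},{"jaw": 1,"travel": [0.598,-0.3545,0],"twist": -0.316},{"jaw": 1,"travel": [0.598,-0.3545,0],"twist": -0.316},{"jaw": 1,"travel": [0.598,-0.3545,0],"twist": -0.316},{"jaw": 1,"travel": [0.598,-0.3545,0],"twist": -0.316},{"jaw": 0.6,"travel": [0.598,-0.3545,0],"twist": -0.316},{"jaw": 0.6,"travel": [0.598,-0.3545,0],"twist": -0.316},{"jaw": 0.6,"travel": [0.598,-0.3545,0],"twist": -0.316}])

```text
t: 0.82
eef_pos: [403.7, -354.8, 214.6]
tcp_rot: [-3.142, 0.0, 0.6]
ft_force: [0.1, -0.4, 0.0]
opening: 0.845
grip_force: 0.0
```

```bash
python3 -c "
from h import *
s=state();print(s['eef_pos'],s['tcp_rot'],s['joints'])
go([650,-92,215],0.6)"
```

```text
[ 403.67420459 -354.79125871  214.6330175 ] [-3.14158189e+00  5.02865024e-05  5.99616769e-01] [-8.43942933e-01  3.66919980e-01  1.77346415e+00 -5.76079957e-05
  1.00122558e+00  1.27267691e-01]
travel [ 0.3517 -0.0779 -0.0004] twist -0.0 t 0.82
```

Request:
drive_tool(targets=[{"jaw": 0.6,"travel": [0.345,-0.075,0],"twist": 0},{"jaw": 0.6,"travel": [0.345,-0.075,0],"twist": 0},{"jaw": 0.6,"travel": [0.345,-0.075,0],"twist": 0},{"jaw": 0.6,"travel": [0.345,-0.075,0],"twist": 0},{"jaw": 0.6,"travel": [0.345,-0.075,0],"twist": 0},{"jaw": 0.6,"travel": [0.345,-0.075,0],"twist": 0},{"jaw": 0.6,"travel": [0.345,-0.075,0],"twist": 0},{"jaw": 0.6,"travel": [0.345,-0.075,0],"twist": 0}])

```text
t: 1.48
eef_pos: [632.7, -112.3, 214.5]
tcp_rot: [-3.141, 0.0, 0.6]
ft_force: [0.6, -1.1, 0.6]
opening: 0.603
grip_force: 0.0
```

Request:
drive_tool(targets=[{"jaw": 0.6,"travel": [0.01,0,0],"twist": 0},{"jaw": 0.6,"travel": [0.01,0,0],"twist": 0},{"jaw": 0.6,"travel": [0.01,0,0],"twist": 0},{"jaw": 0.6,"travel": [0.01,0,0],"twist": 0}])

```text
t: 1.82
eef_pos: [639.0, -109.5, 214.4]
tcp_rot: [-3.141, 0.001, 0.599]
ft_force: [-0.1, 1.0, 0.7]
opening: 0.602
grip_force: 0.0
```

```bash
python3 - <<'E'
from h import *
s=state();print(s['eef_pos'],s['tcp_rot'],s['joints'])
c=read_camera("wrist");f=c["frame"][:,:,::-1]
cv2.imwrite("pics/w1.png",cv2.resize(f,(800,600)))
print(pix(c,(661.7,-92,88))*1.5625,pix(c,(575.4,-102.6,107))*1.5625)
E
```

```text
[ 638.98282891 -109.54359563  214.42582169] [-3.14123454e+00  7.48764966e-04  5.99006913e-01] [-2.71465438e-01  5.25123912e-01  1.49727797e+00 -3.79680151e-04
  1.11994718e+00  7.00489677e-01]
[400.72313619 249.07824109] [341.88826335 367.43245763]
```

View pics/w1.png

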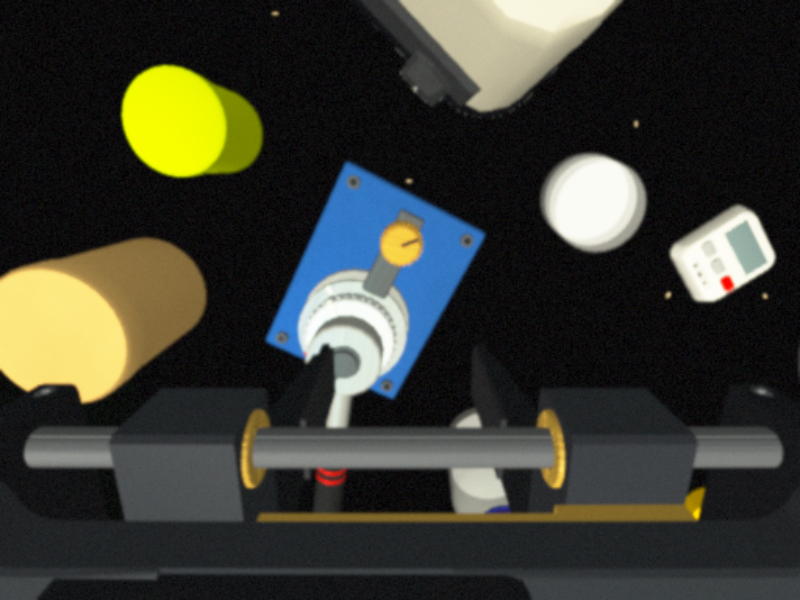

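The wrist view shows the nut top at (402,244) with its line running to about (419,239), and the head hub at (344,364).

```bash
python3 - <<'E'
from h import *
c=read_camera("wrist")
n=ray(c,(402/1.5625,244/1.5625),88);l=ray(c,(419/1.5625,239/1.5625),88);h=ray(c,(344/1.5625,364/1.5625),107)
print(n,h,np.arctan2(*(l-n)[[1,0]]),np.arctan2(*(n-h)[[1,0]]),np.linalg.norm((n-h)[:2]))
go([663,-91,110],0.6)
E
```

```text
[664.99980098 -91.09799843  88.        ] [ 578.27838059 -102.69897726  107.        ] -0.6864444598540774 0.1329834292186157 87.49392814683382
travel [ 0.0304 -0.0021  0.1048] twist -0.002 t 1.92
```

Request:
drive_tool(targets=[{"jaw": 0.6,"travel": [0.0305,-0.002,0.05],"twist": 0},{"jaw": 0.6,"travel": [0.0305,-0.002,0.09],"twist": 0},{"jaw": 0.6,"travel": [0.0305,-0.002,0.12],"twist": 0},{"jaw": 0.6,"travel": [0.0305,-0.002,0.14],"twist": 0},{"jaw": 0.6,"travel": [0.0305,-0.002,0.155],"twist": 0},{"jaw": 0.6,"travel": [0.0305,-0.002,0.155],"twist": 0},{"jaw": 0.6,"travel": [0.0305,-0.002,0.155],"twist": 0}])

```text
t: 2.5
eef_pos: [663.5, -90.7, 59.7]
tcp_rot: [-3.141, 0.001, 0.599]
ft_force: [-0.5, -0.3, 0.3]
opening: 0.605
grip_force: 0.0
```

```bash
python3 -c "
from h import *
s=state();print(s['eef_pos'],s['tcp_rot'],s['moment'],s['ft_force'])
go([663.5,-91.5,58],0.6)"
```

```text
[663.48820684 -90.66367318  59.6751411 ] [-3.14106849e+00  6.11234351e-04  5.98518902e-01] [-0.04225515 -0.08139209 -0.02583813] [-0.53276589 -0.34067695  0.25037594]
travel [-0.0005  0.0007  0.0017] twist -0.001 t 2.5
```

Close on the nut.

Request:
drive_tool(targets=[{"jaw": 0.2,"travel": [0,0,0.001],"twist": 0},{"jaw": 0.2,"travel": [0,0,0.001],"twist": 0},{"jaw": 0.2,"travel": [0,0,0.001],"twist": 0},{"jaw": 0.2,"travel": [0,0,0.001],"twist": 0},{"jaw": 0.2,"travel": [0,0,0.001],"twist": 0},{"jaw": 0.2,"travel": [0,0,0.001],"twist": 0}])

```text
t: 3.0
eef_pos: [664.5, -90.3, 59.4]
tcp_rot: [3.139, -0.001, 0.6]
ft_force: [1.9, -3.9, 3.9]
opening: 0.286
grip_force: 30.0
```

```bash
python3 -c "
from h import *
s=state();print(s['eef_pos'],s['tcp_rot'],s['moment'],s['ft_force'],s['opening'],s['grip_force'])"
```

```text
[664.54809672 -90.34939778  59.41012946] [ 3.13941731e+00 -9.41276271e-04  5.99993819e-01] [-0.68028731 -0.30429128 -0.03021857] [ 1.89634804 -3.93416106  3.87121848] 0.2864434854511174 30.000365748965407
```

Request:
drive_tool(targets=[{"jaw": 0.2,"travel": [0,0,0],"twist": 0.1},{"jaw": 0.2,"travel": [0,0,0],"twist": 0.2},{"jaw": 0.2,"travel": [0,0,0],"twist": 0.3},{"jaw": 0.2,"travel": [0,0,0],"twist": 0.4},{"jaw": 0.2,"travel": [0,0,0],"twist": 0.5},{"jaw": 0.2,"travel": [0,0,0],"twist": 0.6},{"jaw": 0.2,"travel": [0,0,0],"twist": 0.6},{"jaw": 0.2,"travel": [0,0,0],"twist": 0.6}])

```text
t: 3.67
eef_pos: [664.8, -91.1, 59.4]
tcp_rot: [3.14, -0.003, -0.001]
ft_force: [2.6, -7.6, 1.7]
opening: 0.287
grip_force: 30.0
```

```bash
python3 -c "
from h import *
s=state();print(s['eef_pos'],s['tcp_rot'],s['moment'],s['ft_force'],s['opening'],s['grip_force'],s['tau'][5])"
```

```text
[664.82400542 -91.13191287  59.42124868] [ 3.13958053e+00 -2.65336280e-03 -9.51854715e-04] [-1.36344526 -0.3077296  -0.0195428 ] [ 2.64202418 -7.61412769  1.67170703] 0.2872386594885021 30.0006059705629 0.3507212921977043
```

Request:
drive_tool(targets=[{"jaw": 0.2,"travel": [0,0,0],"twist": 0.06},{"jaw": 0.2,"travel": [0,0,0],"twist": 0.12},{"jaw": 0.2,"travel": [0,0,0],"twist": 0.16},{"jaw": 0.2,"travel": [0,0,0],"twist": 0.2},{"jaw": 0.2,"travel": [0,0,0],"twist": 0.2},{"jaw": 0.2,"travel": [0,0,0],"twist": 0.2}])

```text
t: 4.17
eef_pos: [664.8, -91.4, 59.4]
tcp_rot: [3.14, -0.003, -0.2]
ft_force: [2.5, -9.3, 1.7]
opening: 0.283
grip_force: 30.0
```

```bash
python3 -c "
from h import *
s=state();print(s['eef_pos'],s['tcp_rot'],s['moment'],s['ft_force'],s['opening'],s['grip_force'],s['tau'][5])"
```

```text
[664.78542135 -91.37444422  59.41979179] [ 3.13983452e+00 -3.01825444e-03 -2.00493931e-01] [-1.68772152 -0.2770722  -0.00578367] [ 2.5084886  -9.26942937  1.69070458] 0.2834833476484565 30.000520955363754 0.133010046556592
```

Request:
drive_tool(targets=[{"jaw": 0.2,"travel": [0,0,0],"twist": 0.04},{"jaw": 0.2,"travel": [0,0,0],"twist": 0.08},{"jaw": 0.2,"travel": [0,0,0],"twist": 0.1},{"jaw": 0.2,"travel": [0,0,0],"twist": 0.1}])

```text
t: 4.5
eef_pos: [664.8, -91.5, 59.4]
tcp_rot: [3.14, -0.003, -0.301]
ft_force: [0.8, -9.4, 1.4]
opening: 0.285
grip_force: 30.0
```

```bash
python3 - <<'E'
from h import *
s=state();print(s['eef_pos'],s['tcp_rot'],s['moment'],s['ft_force'],s['opening'],s['grip_force'],s['tau'][5])
c=read_camera("top");cv2.imwrite("pics/n1.png",cv2.resize(c["frame"][130:190,270:350,::-1],(640,480),interpolation=cv2.INTER_CUBIC))
E
```

```text
[664.76933302 -91.53403     59.43769976] [ 3.13987915 -0.00322232 -0.30134839] [-1.75688681 -0.27924712  0.10014609] [ 0.8124263  -9.38570294  1.39326573] 0.2854682161697451 30.00034982484067 0.524528156965971
```

The moment about z jumped to about 0.1 N m, so the nut is seated. I'll turn it slightly further, release and retreat.

Request:
drive_tool(targets=[{"jaw": 0.2,"travel": [0,0,0],"twist": 0.05},{"jaw": 0.2,"travel": [0,0,0],"twist": 0.05},{"jaw": 0.2,"travel": [0,0,0],"twist": 0.05},{"jaw": 0.2,"travel": [0,0,0],"twist": 0.05}])

```text
t: 4.88
eef_pos: [664.7, -91.6, 59.4]
tcp_rot: [3.14, -0.003, -0.35]
ft_force: [1.1, -9.9, 1.7]
opening: 0.281
grip_force: 30.0
```

```bash
python3 - <<'E'
from h import *
s=state();print(s['tcp_rot'],s['moment'])
E
```

```text
[ 3.14000148 -0.00323525 -0.35009336] [-1.81206769 -0.20674575  0.06104811]
```

Request:
drive_tool(targets=[{"jaw": 0.55,"travel": [0,0,0],"twist": 0.05},{"jaw": 0.55,"travel": [0,0,0],"twist": 0.05},{"jaw": 0.55,"travel": [0,0,0],"twist": 0.05},{"jaw": 0.55,"travel": [0,0,-0.03],"twist": 0.05},{"jaw": 0.55,"travel": [0,0,-0.07],"twist": 0.05},{"jaw": 0.55,"travel": [0,0,-0.11],"twist": 0.05},{"jaw": 0.55,"travel": [0,0,-0.14],"twist": 0.05},{"jaw": 0.55,"travel": [0,0,-0.155],"twist": 0.05}])

```text
t: 5.55
eef_pos: [664.8, -89.5, 218.2]
tcp_rot: [-3.141, -0.005, -0.398]
ft_force: [0.3, -0.1, 0.2]
opening: 0.549
grip_force: 0.0
```

```bash
python3 -c "
from h import *
go([537,-77,215],0.437)"
```

```text
travel [-0.1226  0.038   0.0032] twist -0.835 t 5.55
```

Request:
drive_tool(targets=[{"jaw": 0,"travel": [-0.04,0.012,0],"twist": -0.12},{"jaw": 0,"travel": [-0.08,0.024,0],"twist": -0.24},{"jaw": 0,"travel": [-0.1226,0.038,0],"twist": -0.36},{"jaw": 0,"travel": [-0.1226,0.038,0],"twist": -0.48},{"jaw": 0,"travel": [-0.1226,0.038,0],"twist": -0.6},{"jaw": 0,"travel": [-0.1226,0.038,0],"twist": -0.72},{"jaw": 0,"travel": [-0.1226,0.038,0],"twist": -0.84},{"jaw": 0,"travel": [-0.1226,0.038,0],"twist": -0.84}])

```text
t: 6.22
eef_pos: [536.0, -76.6, 213.7]
tcp_rot: [-3.141, 0.0, 0.447]
ft_force: [0.4, 0.3, 0.2]
opening: 0.049
grip_force: 0.0
```

```bash
python3 - <<'E'
from h import *
s=state();print(s['eef_pos'],s['tcp_rot'],s['joints'],s['opening'])
go([537,-77,115],0.437)
c=read_camera("wrist");n=pix(c,(663.5,-91.5,88));print(n)
t=read_camera("top");m=pix(t,(663,-91.5,88));print(m)
a=cv2.resize(c["frame"][int(n[1])-30:int(n[1])+90,int(n[0])-90:int(n[0])+70,::-1],(480,360),interpolation=cv2.INTER_CUBIC)
b=cv2.resize(t["frame"][int(m[1])-60:int(m[1])+60,int(m[0])-53:int(m[0])+53,::-1],(318,360),interpolation=cv2.INTER_CUBIC)
cv2.imwrite("pics/c2.png",np.hstack([a,b]))
E
```

```text
[535.98157074 -76.62304716 213.73936963] [-3.14145688e+00  3.88516730e-05  4.46944061e-01] [-2.64052542e-01  3.73575922e-01  1.76519988e+00  9.19544068e-05
  1.00293489e+00  8.59750266e-01] 0.04948139241030715
travel [0.0008 0.0008 0.0987] twist 0.01 t 6.22
[329.2727706   77.19384466]
[309.6220638  153.68157764]
```

View pics/c2.png

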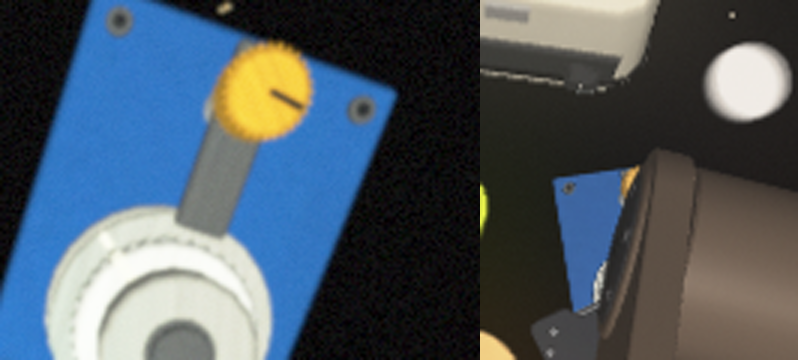

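The nut line points squarely across the strap to the right, very slightly past square, so the nut is seated. Next I descend beside the tab.

Request:
drive_tool(targets=[{"jaw": 0,"travel": [0,0,0.04],"twist": 0},{"jaw": 0,"travel": [0,0,0.08],"twist": 0},{"jaw": 0,"travel": [0,0,0.1],"twist": 0},{"jaw": 0,"travel": [0,0,0.1],"twist": 0},{"jaw": 0,"travel": [0,0,0.1],"twist": 0}])

```text
t: 6.73
eef_pos: [536.1, -76.9, 113.4]
tcp_rot: [-3.14, 0.001, 0.438]
ft_force: [0.5, 0.7, 0.8]
opening: 0.005
grip_force: 0.0
```

```bash
python3 - <<'E'
from h import *
s=state();print(s['eef_pos'],s['tcp_rot'],s['opening'],s['ft_force'])
H=np.array([576.8,-102.7]);u=np.array([-.906,-.423]);t=np.array([.423,-.906])
d=s['eef_pos'][:2]-H;print("radial",d@u,"s",d@t)
c=read_camera("side");p=pix(c,(550,-98.6,118));print(p)
a=cv2.resize(c["frame"][int(p[1])-50:int(p[1])+50,int(p[0])-60:int(p[0])+60,::-1],(720,600),interpolation=cv2.INTER_CUBIC)
cv2.imwrite("pics/s3.png",a)
E
```

```text
[536.10269198 -76.88631139 113.36882635] [-3.14047374e+00  1.36270105e-03  4.37563802e-01] 0.004674571615794572 [0.47558014 0.72890062 0.83353317]
radial 25.952570788049506 s -40.60216316956417
[303.5018458  171.32380168]
```

View pics/s3.png

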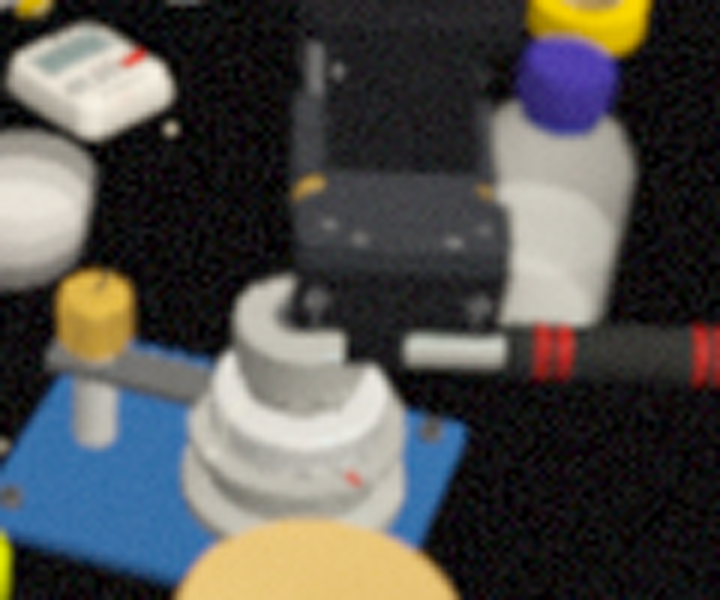

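The side view shows the shut fingers beside the ratchet head with the tab hidden behind them. I push along tool +y.

Request:
drive_tool(targets=[{"jaw": 0,"travel": [0,0.006,0],"twist": 0},{"jaw": 0,"travel": [0,0.012,0],"twist": 0},{"jaw": 0,"travel": [0,0.018,0],"twist": 0},{"jaw": 0,"travel": [0,0.024,0],"twist": 0},{"jaw": 0,"travel": [0,0.03,0],"twist": 0},{"jaw": 0,"travel": [0,0.035,0],"twist": 0},{"jaw": 0,"travel": [0,0.037,0],"twist": 0},{"jaw": 0,"travel": [0,0.037,0],"twist": 0}])

```text
t: 7.45
eef_pos: [549.6, -109.6, 113.9]
tcp_rot: [-3.137, 0.004, 0.439]
ft_force: [-12.0, 9.8, 5.1]
opening: 0.002
grip_force: 6.8
```

Request:
drive_tool(targets=[{"jaw": 0,"travel": [0,0,0],"twist": 0},{"jaw": 0,"travel": [0,-0.015,0],"twist": 0},{"jaw": 0,"travel": [0,-0.03,-0.02],"twist": 0},{"jaw": 0,"travel": [-0.03,-0.04,-0.06],"twist": 0},{"jaw": 0.5,"travel": [-0.06,-0.04,-0.1],"twist": 0},{"jaw": 0.5,"travel": [-0.09,-0.04,-0.1],"twist": 0},{"jaw": 0.5,"travel": [-0.1,-0.04,-0.1],"twist": 0}])

```text
t: 8.03
eef_pos: [442.5, -118.1, 217.3]
tcp_rot: [3.137, -0.003, 0.439]
ft_force: [0.9, 0.6, 0.3]
opening: 0.158
grip_force: 0.0
```

```bash
python3 - <<'E'
from h import *
s=state();print(s['eef_pos'],s['tcp_rot'],s['opening'],s['joints'])
c=read_camera("wrist");p=pix(c,(560,-105,110));print(p)
x0=max(0,int(p[0])-100);y0=max(0,int(p[1])-75);print(x0,y0)
a=cv2.resize(c["frame"][y0:y0+150,x0:x0+200,::-1],(800,600),interpolation=cv2.INTER_CUBIC)
cv2.imwrite("pics/w4.png",a)
E
```

```text
[ 442.45891202 -118.11846586  217.30708849] [ 3.1372234  -0.00315055  0.43944344] 0.1582302962217502 [-4.04949708e-01  2.48683260e-01  1.94988143e+00 -6.78210723e-04
  9.37669225e-01  7.26809876e-01]
[299.92073978  71.58875436]
199 0
```

View pics/w4.png

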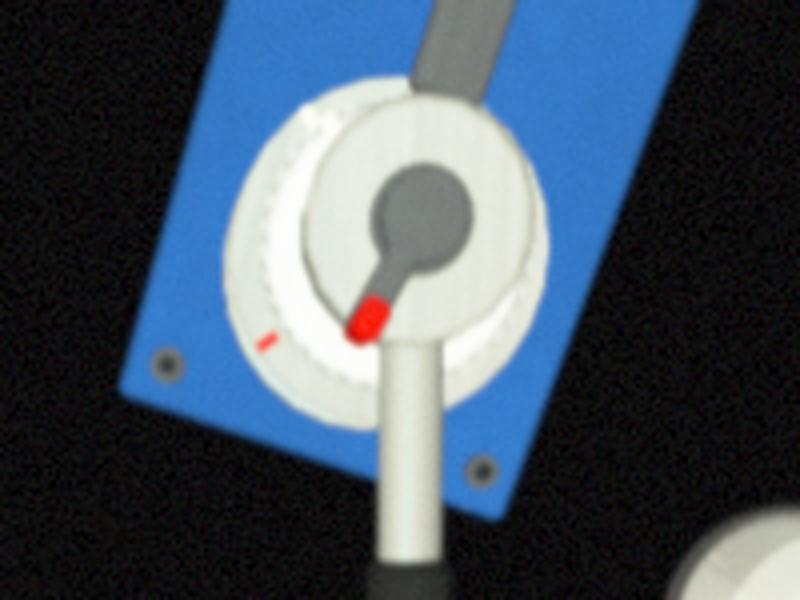

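The wrist view shows the handle unmoved, while the red tab (370,320) is still on the left, which is the tightening side of the hub (422,218). I'll measure the tab angle, then push again in smaller steps and check partway.

```bash
python3 - <<'E'
from h import *
c=read_camera("wrist")
g=lambda u,v,z:ray(c,(199+u/4,v/4),z)
h=g(422,218,107);hh=g(420,220,101);t=g(376,303,128);b=g(357,337,103);e=g(410,560,93)
a=lambda p,q:np.arctan2(*(q-p)[[1,0]])%6.283
print(h,hh,t,b,e,"tab",a(h,t),a(h,b),"handle",a(h,e))
go([536,-77,114],0.437)
from glob import glob
f=c["frame"];hsv=cv2.cvtColor(f,cv2.COLOR_RGB2HSV)
E
```

```text
[ 574.14452869 -102.54056211  107.        ] [ 574.84978743 -102.73569609  101.        ] [551.11714734 -99.91618015 128.        ] [ 546.17018658 -100.87262213  103.        ] [ 505.54977792 -137.46831944   93.        ] tab 3.0281143886976682 3.0820392362365263 handle 3.6123798532302125
travel [0.1009 0.0021 0.1012] twist 0.0 t 8.13
```

Request:
drive_tool(targets=[{"jaw": 0,"travel": [0.04,0,0],"twist": 0},{"jaw": 0,"travel": [0.08,0,0],"twist": 0},{"jaw": 0,"travel": [0.1,0,0.01],"twist": 0},{"jaw": 0,"travel": [0.1,0,0.05],"twist": 0},{"jaw": 0,"travel": [0.1,0,0.09],"twist": 0},{"jaw": 0,"travel": [0.1,0,0.105],"twist": 0},{"jaw": 0,"travel": [0.1,0,0.105],"twist": 0},{"jaw": 0,"travel": [0.1,0,0.105],"twist": 0}])

```text
t: 8.8
eef_pos: [535.6, -74.1, 107.8]
tcp_rot: [-3.141, 0.001, 0.44]
ft_force: [0.4, 0.1, 1.4]
opening: 0.006
grip_force: 0.0
```

Request:
drive_tool(targets=[{"jaw": 0,"travel": [0,0.005,0],"twist": 0},{"jaw": 0,"travel": [0,0.01,0],"twist": 0},{"jaw": 0,"travel": [0,0.015,0],"twist": 0},{"jaw": 0,"travel": [0,0.015,0],"twist": 0}])

```text
t: 9.13
eef_pos: [542.3, -88.9, 109.7]
tcp_rot: [3.14, -0.002, 0.439]
ft_force: [-0.0, 1.1, 0.0]
opening: 0.006
grip_force: 0.0
```

Request:
drive_tool(targets=[{"jaw": 0,"travel": [0,0.004,0],"twist": 0},{"jaw": 0,"travel": [0,0.008,0],"twist": 0},{"jaw": 0,"travel": [0,0.008,0],"twist": 0}])

```text
t: 9.38
eef_pos: [543.4, -94.9, 108.7]
tcp_rot: [-3.139, 0.002, 0.439]
ft_force: [-7.0, 3.8, 4.0]
opening: 0.004
grip_force: 3.1
```

```bash
python3 - <<'E'
from h import *
s=state();print(s['eef_pos'],s['ft_force'],s['opening'])
for n in("wrist","side"):
    c=read_camera(n);hsv=cv2.cvtColor(c["frame"],cv2.COLOR_RGB2HSV)
    m=((hsv[...,0]<6)|(hsv[...,0]>174))&(hsv[...,1]>180)&(hsv[...,2]>120)
    k,l,st,ce=cv2.connectedComponentsWithStats(m.astype(np.uint8))
    print(n,[(st[i][4],ce[i].round(1).tolist()) for i in range(1,k) if st[i][4]>4])
    for ph in(-.6,-.3,0,.3,.6):
        a=3.595+ph;print(ph,pix(c,(575.5+27*np.cos(a),-102.6+27*np.sin(a),118)).round(0),end=" ")
E
```

```text
[543.41809706 -94.88369607 108.74139437] [-7.01327641  3.84361589  4.00911348] 0.004137723220125746
wrist [(np.int32(166), [277.8, 238.5])]
-0.6 [268. 240.] -0.3 [279. 245.] 0 [292. 246.] 0.3 [305. 244.] 0.6 [317. 239.] side [(np.int32(14), [333.1, 178.8]), (np.int32(16), [336.5, 178.5]), (np.int32(14), [359.4, 178.6]), (np.int32(14), [362.7, 178.7])]
-0.6 [304. 171.] -0.3 [305. 170.] 0 [306. 167.] 0.3 [305. 165.] 0.6 [304. 163.]
```

```bash
python3 - <<'E'
from h import *
c=read_camera("wrist");cv2.imwrite("pics/w5.png",cv2.resize(c["frame"][150:300,180:380,::-1],(800,600),interpolation=cv2.INTER_CUBIC))
E
```

View pics/w5.png

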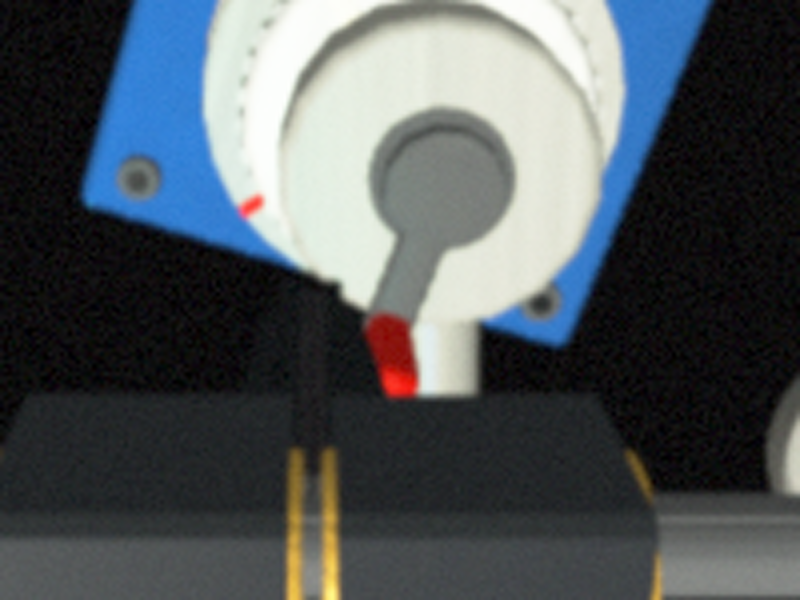

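The tip pushes on the tab, and the lever has moved to about -0.3 (hub (440,180), tab (388,345)). I continue slightly further inward and higher.

Request:
drive_tool(targets=[{"jaw": 0,"travel": [0.001,0.001,-0.003],"twist": 0},{"jaw": 0,"travel": [0.003,0.005,-0.003],"twist": 0},{"jaw": 0,"travel": [0.004,0.01,-0.003],"twist": 0},{"jaw": 0,"travel": [0.004,0.01,-0.003],"twist": 0}])

```text
t: 9.87
eef_pos: [550.2, -101.6, 111.2]
tcp_rot: [-3.137, 0.005, 0.439]
ft_force: [-10.0, 5.1, 3.8]
opening: 0.008
grip_force: 4.6
```

```bash
cat >> h.py <<'E'
def tab():
    s=state();print(s['eef_pos'],s['ft_force'],s['opening'],s['t'])
    d=s['eef_pos'][:2]-[575.5,-102.6];print("radial",d@[-.906,-.423],"s",d@[.423,-.906])
    c=read_camera("wrist");hsv=cv2.cvtColor(c["frame"],cv2.COLOR_RGB2HSV)
    m=((hsv[...,0]<6)|(hsv[...,0]>174))&(hsv[...,1]>180)&(hsv[...,2]>90)
    k,l,st,ce=cv2.connectedComponentsWithStats(m.astype(np.uint8))
    print([(st[i][4],ce[i].round(1).tolist()) for i in range(1,k) if st[i][4]>20])
    for ph in(-.6,-.3,0,.3,.6):
        a=3.595+ph;print(ph,pix(c,(575.5+27*np.cos(a),-102.6+27*np.sin(a),118)).round(0),end=" ")
E
python3 -c "
from h import *
tab()"
```

```text
[ 550.23101681 -101.64522174  111.23734606] [-10.04115352   5.12665138   3.80330654] 0.008227537300138192 9.8667
radial 22.489827561569324 s -11.553808993310383
[(np.int32(68), [276.2, 240.4])]
-0.6 [253. 243.] -0.3 [265. 247.] 0 [277. 249.] 0.3 [290. 247.] 0.6 [302. 242.]
```

Request:
drive_tool(targets=[{"jaw": 0,"travel": [0,0.004,0],"twist": 0},{"jaw": 0,"travel": [0,0.008,0],"twist": 0},{"jaw": 0,"travel": [0,0.011,0],"twist": 0},{"jaw": 0,"travel": [0,0.011,0],"twist": 0}])

```text
t: 10.25
eef_pos: [554.5, -110.5, 111.1]
tcp_rot: [-3.135, 0.005, 0.439]
ft_force: [-9.9, 13.2, 3.5]
opening: 0.007
grip_force: 8.1
```

```bash
python3 -c "
from h import *
tab()"
```

```text
[ 554.45263843 -110.46008362  111.05965425] [-9.92368835 13.2280494   3.5229323 ] 0.006969980652744258 10.25
radial 22.393724948493862 s -1.7817981846317206
[(np.int32(106), [276.9, 240.0]), (np.int32(30), [258.4, 312.9]), (np.int32(33), [257.4, 320.3])]
-0.6 [237. 243.] -0.3 [249. 248.] 0 [262. 249.] 0.3 [275. 247.] 0.6 [286. 242.]
```

```bash
python3 - <<'E'
from h import *
c=read_camera("wrist")
for p in((258.4,312.9),(257.4,320.3)):
    X=ray(c,p,98);print(X,np.arctan2(X[1]+102.6,X[0]-575.5)%6.283)
c=read_camera("top")
hsv=cv2.cvtColor(c["frame"],cv2.COLOR_RGB2HSV)
m=((hsv[...,0]<6)|(hsv[...,0]>174))&(hsv[...,1]>150)&(hsv[...,2]>90)
k,l,st,ce=cv2.connectedComponentsWithStats(m.astype(np.uint8))
for i in range(1,k):
    X=ray(c,ce[i],98);print(st[i][4],X,np.hypot(X[1]+102.6,X[0]-575.5),np.arctan2(X[1]+102.6,X[0]-575.5)%6.283)
c=read_camera("wrist");cv2.imwrite("pics/w6.png",cv2.resize(c["frame"][150:350,150:416,::-1],(798,600),interpolation=cv2.INTER_CUBIC))
E
```

```text
[ 491.66253043 -139.81320561   98.        ] 3.5591545534683715
[ 485.13543144 -142.02107485   98.        ] 3.5527637735325914
9 [ 759.39588711 -308.3360235    98.        ] 275.9438505632042 5.44160717816799
```

View pics/w6.png

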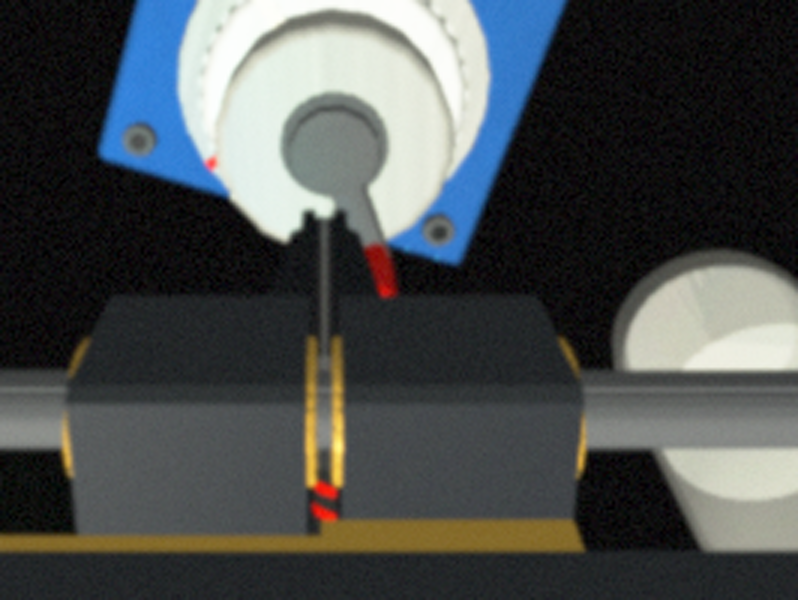

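The lever is now at about +0.38 (hub (335,145), tab (380,270)) and the handle is unmoved. A little further.

Request:
drive_tool(targets=[{"jaw": 0,"travel": [0,0.003,0],"twist": 0},{"jaw": 0,"travel": [0,0.006,0],"twist": 0},{"jaw": 0,"travel": [0,0.006,0],"twist": 0}])

```text
t: 10.7
eef_pos: [557.4, -114.5, 111.0]
tcp_rot: [-3.133, 0.003, 0.439]
ft_force: [-6.1, 23.0, 1.7]
opening: 0.002
grip_force: 11.8
```

```bash
python3 -c "
from h import *
tab()"
```

```text
[ 557.39800904 -114.4704762   110.98858782] [-6.08423881 22.99322074  1.74374923] 0.001777089313633811 10.7
radial 21.42161523913883 s 3.0975092645856734
[(np.int32(127), [277.0, 239.4]), (np.int32(39), [257.7, 315.1])]
-0.6 [230. 244.] -0.3 [241. 249.] 0 [254. 251.] 0.3 [267. 249.] 0.6 [278. 244.]
```

Request:
drive_tool(targets=[{"jaw": 0,"travel": [0,-0.005,0],"twist": 0},{"jaw": 0,"travel": [0,-0.01,0],"twist": 0},{"jaw": 0,"travel": [0,-0.01,0],"twist": 0}])

```text
t: 11.0
eef_pos: [552.4, -106.5, 111.2]
tcp_rot: [-3.136, 0.005, 0.44]
ft_force: [-11.2, 10.4, 3.2]
opening: 0.004
grip_force: 7.7
```

```bash
python3 -c "
from h import *
tab()"
```

```text
[ 552.42579728 -106.48975871  111.18148322] [-11.1990283   10.41217131   3.22479916] 0.004302659901358843 11.0
radial 22.550595601009977 s -6.236266359295291
[(np.int32(75), [276.4, 240.5]), (np.int32(23), [259.2, 317.0])]
-0.6 [244. 242.] -0.3 [256. 247.] 0 [269. 249.] 0.3 [282. 247.] 0.6 [293. 242.]
```

```bash
python3 - <<'E'
from h import *
s=state();F=s['ft_force'];M=s['moment'];p=s['eef_pos'];print(p,F,M,s['tau'])
# sensor origin p+(0,0,h): contact r rel. to TCP solves M=(r-(0,0,h))xF (z comp independent of h)
print("perp offset of line of action from tool axis mm",M[2]/np.hypot(*F[:2])*1000)
d=F[:2]/np.hypot(*F[:2]);n=np.array([d[1],-d[0]])
q=p[:2]+n*(M[2]/np.hypot(*F[:2])*1000) ; print("line through",q,"dir",d)
w=q-[575.5,-102.6];print("distance of hub axis from line (signed)",w[0]*d[1]-w[1]*d[0])
print("height lever",-M[0]/F[1],M[1]/F[0])
E
```

```text
[ 552.47102279 -106.62067958  111.16389769] [-10.19036489  10.68179249   3.48434386] [ 1.97483017  1.98217039 -0.0885434 ] [-4.75865453e+00 -5.73856795e+01 -2.70352668e+01 -1.36826176e+00
 -3.77868578e+00 -9.85401508e-03]
perp offset of line of action from tool axis mm -5.997682765076233
line through [ 548.13137041 -110.76068148] dir [-0.6902669   0.72355484]
distance of hub axis from line (signed) -25.435752679668404
height lever -0.1848781628492105 -0.19451417248670774
```

Request:
drive_tool(targets=[{"jaw": 0,"travel": [0,0.004,0],"twist": 0},{"jaw": 0,"travel": [0,0.008,0],"twist": 0},{"jaw": 0,"travel": [0,0.012,0],"twist": 0},{"jaw": 0,"travel": [0,0.014,0],"twist": 0},{"jaw": 0,"travel": [0,0.014,0],"twist": 0},{"jaw": 0,"travel": [0,0.014,0],"twist": 0},{"jaw": 0,"travel": [0,0.014,0],"twist": 0},{"jaw": 0,"travel": [0,0.014,0],"twist": 0}])

```text
t: 11.72
eef_pos: [559.4, -116.4, 110.9]
tcp_rot: [-3.132, 0.002, 0.439]
ft_force: [-1.4, 34.2, 0.3]
opening: 0.005
grip_force: 15.8
```

```bash
cat >> h.py <<'E'
def loa():
    s=state();F=s['ft_force'];M=s['moment'];p=s['eef_pos'];f=np.hypot(*F[:2])
    d=F[:2]/f;q=p[:2]+np.array([d[1],-d[0]])*M[2]/f*1000;w=q-[575.5,-102.6]
    print("F",f,"dir",d,"through",q,"torque about hub",-f*(w[0]*d[1]-w[1]*d[0])/1000,"M",M)
E
python3 -c "
from h import *
tab();print();loa()"
```

```text
[ 559.37658938 -116.38456749  110.89918401] [-1.38395549 34.15483819  0.28870599] 0.005164086031060797 11.7167
radial 20.43868206789339 s 5.668615450106018
[(np.int32(131), [276.8, 239.1]), (np.int32(40), [258.0, 316.2])]
-0.6 [225. 246.] -0.3 [237. 251.] 0 [250. 252.] 0.3 [263. 250.] 0.6 [274. 245.] 
F 34.68320305675294 dir [-0.08413439  0.99645442] through [ 560.94915792 -116.26937116] torque about hub 0.5427683711962533 M [5.97065811 0.45735151 0.05507248]
```

Request:
drive_tool(targets=[{"jaw": 0,"travel": [0,0.01,-0.03],"twist": 0},{"jaw": 0,"travel": [0,0.0,-0.06],"twist": 0},{"jaw": 0,"travel": [-0.03,0,-0.1],"twist": 0},{"jaw": 0,"travel": [-0.06,0,-0.11],"twist": 0},{"jaw": 0.5,"travel": [-0.09,0,-0.11],"twist": 0},{"jaw": 0.5,"travel": [-0.12,0,-0.11],"twist": 0},{"jaw": 0.5,"travel": [-0.12,0,-0.11],"twist": 0}])

```text
t: 12.35
eef_pos: [449.5, -173.6, 222.5]
tcp_rot: [3.141, 0.0, 0.438]
ft_force: [0.5, -0.5, 0.8]
opening: 0.158
grip_force: 0.0
```

```bash
python3 -c "
from h import *
tab();print();
from cell import *
c=read_camera('wrist');p=pix(c,(560,-105,110))
x0=max(0,int(p[0])-100);y0=max(0,int(p[1])-75);print(x0,y0)
cv2.imwrite('pics/w7.png',cv2.resize(c['frame'][y0:y0+150,x0:x0+200,::-1],(800,600),interpolation=cv2.INTER_CUBIC))
"
```

```text
[ 449.46416857 -173.59663036  222.49511614] [ 0.51528779 -0.54039117  0.84134558] 0.15802094576717543 12.35
radial 144.2200379166064 s 11.009790411973889
[(np.int32(76), [230.6, 58.1]), (np.int32(91), [250.1, 136.4]), (np.int32(89), [250.1, 144.3]), (np.int32(82), [251.8, 194.7]), (np.int32(81), [252.2, 201.8])]
-0.6 [229.  59.] -0.3 [237.  63.] 0 [246.  64.] 0.3 [255.  63.] 0.6 [263.  58.] 
140 0
```

```bash
python3 - <<'E'
from h import *
c=read_camera("wrist")
a=lambda X:np.arctan2(X[1]+102.6,X[0]-575.5)%6.283
for p in((250.1,136.4),(250.1,144.3),(251.8,194.7),(252.2,201.8)):
    X=ray(c,p,97);print(X.round(1),a(X).round(3))
t=read_camera("top")
im=cv2.imread("pics/top0.png")[:,:,::-1]
for name,f in(("start",im),("now",t["frame"])):
    hsv=cv2.cvtColor(np.ascontiguousarray(f),cv2.COLOR_RGB2HSV)
    m=((hsv[...,0]<8)|(hsv[...,0]>172))&(hsv[...,1]>120)&(hsv[...,2]>70);m[:,:300]=0;m[:150]=0;m[270:]=0;m[:,380:]=0
    k,l,st,ce=cv2.connectedComponentsWithStats(m.astype(np.uint8))
    for i in range(1,k):
        X=ray(t,ce[i],97);print(name,st[i][4],ce[i].round(1),X.round(1),a(X).round(3))
E
```

```text
[ 496.9 -143.6   97. ] 3.622
[ 489.6 -146.9   97. ] 3.618
[ 441.3 -171.    97. ] 3.613
[ 434.2 -174.8   97. ] 3.613
start 13 [316.4 197.6] [ 551.5 -103.    97. ] 3.159
start 3 [304.7 202.7] [539.5 -73.8  97. ] 2.467
start 16 [333.  221.8] [ 491.8 -141.8   97. ] 3.579
start 16 [334. 225.] [ 483.9 -143.9   97. ] 3.565
start 49 [345.4 246.1] [ 432.5 -170.    97. ] 3.582
now 15 [316.6 197.6] [ 551.5 -103.6   97. ] 3.181
now 3 [304.7 202.7] [539.5 -73.8  97. ] 2.467
now 17 [333.2 221.6] [ 492.2 -142.4   97. ] 3.587
now 16 [335.  224.5] [ 485.  -146.4   97. ] 3.592
```

View pics/w7.png

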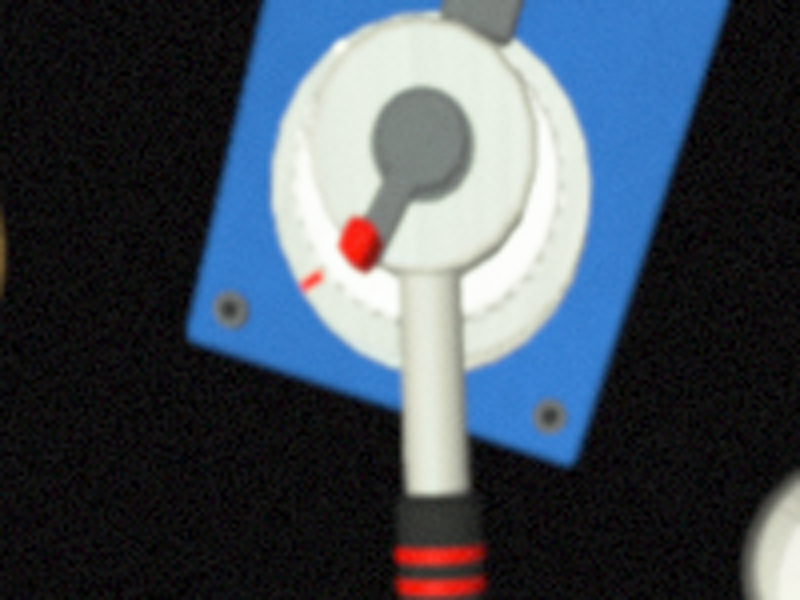

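The lever returned exactly to its starting angle and resisted with far more than 2 N, so it behaves as if the pawl is loaded. I'll ease the handle slightly in its free anticlockwise direction, then try the lever again.

```bash
python3 -c "
from h import *
go([463,-157.4,69],0.45)"
```

```text
travel [ 0.015  -0.0097  0.1529] twist -0.01 t 12.55
```

Request:
drive_tool(targets=[{"jaw": 0.5,"travel": [0.015,-0.01,0],"twist": -0.01},{"jaw": 0.5,"travel": [0.015,-0.01,0.03],"twist": -0.01},{"jaw": 0.5,"travel": [0.015,-0.01,0.07],"twist": -0.01},{"jaw": 0.5,"travel": [0.015,-0.01,0.11],"twist": -0.01},{"jaw": 0.5,"travel": [0.015,-0.01,0.145],"twist": -0.01},{"jaw": 0.5,"travel": [0.015,-0.01,0.153],"twist": -0.01},{"jaw": 0.5,"travel": [0.015,-0.01,0.153],"twist": -0.01}])

```text
t: 13.13
eef_pos: [462.0, -156.3, 66.7]
tcp_rot: [-3.138, 0.003, 0.451]
ft_force: [0.4, 0.6, 0.8]
opening: 0.5
grip_force: 0.0
```

Request:
drive_tool(targets=[{"jaw": 0.36,"travel": [0,0,0],"twist": 0},{"jaw": 0.36,"travel": [0,0,0],"twist": 0},{"jaw": 0.36,"travel": [0,0.006,0],"twist": -0.05},{"jaw": 0.36,"travel": [0.001,0.012,0],"twist": -0.1},{"jaw": 0.36,"travel": [0.002,0.018,0],"twist": -0.15},{"jaw": 0.36,"travel": [0.003,0.025,0],"twist": -0.2},{"jaw": 0.36,"travel": [0.003,0.025,0],"twist": -0.2},{"jaw": 0.36,"travel": [0.003,0.025,0],"twist": -0.2}])

```text
t: 13.8
eef_pos: [475.9, -178.2, 70.4]
tcp_rot: [3.141, -0.0, 0.65]
ft_force: [-3.1, 2.2, 2.0]
opening: 0.355
grip_force: 2.1
```

```bash
python3 -c "
from h import *
s=state();print(s['eef_pos'],s['tcp_rot'],s['opening'],s['ft_force']);loa();tab()"
```

```text
[ 475.8723709  -178.2293052    70.44086371] [ 3.14063609e+00 -4.71708458e-04  6.49879087e-01] 0.3547068417766348 [-3.13591606  2.19773992  2.00532082]
F 3.8293642169085955 dir [-0.81891298  0.5739177 ] through [ 475.55331943 -178.68455407] torque about hub 0.4582515850328448 M [ 0.44711023  0.61655802 -0.00212881]
[ 475.8723709  -178.2293052    70.44086371] [-3.13591606  2.19773992  2.00532082] 0.3547068417766348 13.8
radial 122.25382806638376 s 26.37766340213531
[(np.int32(593), [218.7, 45.0]), (np.int32(25), [197.8, 56.8]), (np.int32(284), [249.3, 202.5]), (np.int32(278), [248.7, 216.6]), (np.int32(160), [245.6, 303.3]), (np.int32(221), [244.6, 312.8])]
-0.6 [208.  40.] -0.3 [225.  53.] 0 [245.  61.] 0.3 [265.  62.] 0.6 [285.  56.]
```

Request:
drive_tool(targets=[{"jaw": 0.5,"travel": [0,-0.004,0],"twist": 0},{"jaw": 0.5,"travel": [0,-0.004,0],"twist": 0},{"jaw": 0.5,"travel": [0,-0.004,-0.03],"twist": 0},{"jaw": 0,"travel": [0,-0.004,-0.07],"twist": 0},{"jaw": 0,"travel": [0,-0.004,-0.11],"twist": 0},{"jaw": 0,"travel": [0,-0.004,-0.145],"twist": 0},{"jaw": 0,"travel": [0,-0.004,-0.145],"twist": 0}])

```text
t: 14.43
eef_pos: [475.8, -176.2, 220.3]
tcp_rot: [3.131, -0.005, 0.65]
ft_force: [0.7, -0.1, -0.1]
opening: 0.274
grip_force: 0.0
```

```bash
cat >> h.py <<'E'
H=np.array([575.5,-102.6])
def reds(z=97,n="wrist"):
    c=read_camera(n);hsv=cv2.cvtColor(c["frame"],cv2.COLOR_RGB2HSV)
    m=((hsv[...,0]<6)|(hsv[...,0]>174))&(hsv[...,1]>180)&(hsv[...,2]>90)
    k,l,st,ce=cv2.connectedComponentsWithStats(m.astype(np.uint8))
    for i in range(1,k):
        if st[i][4]<20: continue
        X=ray(c,ce[i],z);Y=ray(c,ce[i],118);f=lambda X:(np.hypot(*(X[:2]-H)).round(1),(np.arctan2(X[1]-H[1],X[0]-H[0])%6.2832).round(3))
        print(st[i][4],ce[i].round(1),"band r,az",f(X),"tab r,az",f(Y))
E
python3 -c "
from h import *
reds()
go([536,-77,115],0.65)"
```

```text
62 [240.8  81.1] band r,az (np.float64(24.9), np.float64(3.045)) tab r,az (np.float64(25.6), np.float64(3.12))
88 [250.3 157. ] band r,az (np.float64(92.0), np.float64(3.7)) tab r,az (np.float64(88.5), np.float64(3.7))
86 [249.7 164.9] band r,az (np.float64(100.2), np.float64(3.7)) tab r,az (np.float64(96.1), np.float64(3.7))
76 [245.6 213.4] band r,az (np.float64(153.9), np.float64(3.7)) tab r,az (np.float64(146.0), np.float64(3.7))
76 [244.9 220. ] band r,az (np.float64(161.8), np.float64(3.699)) tab r,az (np.float64(153.3), np.float64(3.699))
travel [ 0.1085 -0.0416  0.1022] twist -0.0 t 14.48
```

```bash
python3 -c "
from h import *
go([549,-82,112],-0.02)"
```

```text
travel [ 0.1158 -0.0297  0.1052] twist 0.67 t 14.48
```

Request:
drive_tool(targets=[{"jaw": 0,"travel": [0.04,-0.02,0],"twist": 0.12},{"jaw": 0,"travel": [0.08,-0.032,0],"twist": 0.24},{"jaw": 0,"travel": [0.116,-0.032,0],"twist": 0.36},{"jaw": 0,"travel": [0.116,-0.032,0.01],"twist": 0.48},{"jaw": 0,"travel": [0.116,-0.03,0.02],"twist": 0.6},{"jaw": 0,"travel": [0.116,-0.03,0.05],"twist": 0.67},{"jaw": 0,"travel": [0.116,-0.03,0.085],"twist": 0.67},{"jaw": 0,"travel": [0.116,-0.03,0.105],"twist": 0.67}])

```text
t: 15.15
eef_pos: [546.2, -80.5, 104.8]
tcp_rot: [-3.141, 0.003, -0.02]
ft_force: [0.0, 0.1, -0.1]
opening: 0.007
grip_force: 0.0
```

Request:
drive_tool(targets=[{"jaw": 0,"travel": [0,0,0],"twist": 0},{"jaw": 0,"travel": [0,0.005,0],"twist": 0},{"jaw": 0,"travel": [0,0.009,0],"twist": 0},{"jaw": 0,"travel": [-0.001,0.012,0],"twist": -0.1},{"jaw": 0,"travel": [-0.002,0.0145,0],"twist": -0.2},{"jaw": 0,"travel": [-0.002,0.0145,0],"twist": -0.2}])

```text
t: 15.65
eef_pos: [545.9, -95.9, 110.1]
tcp_rot: [3.141, -0.002, 0.184]
ft_force: [0.8, 3.6, -0.7]
opening: 0.004
grip_force: 1.2
```

```bash
python3 -c "
from h import *
s=state();print(s['eef_pos'],s['tcp_rot'],s['ft_force']);loa();reds()"
```

```text
[545.85592719 -95.94493328 110.0878256 ] [ 3.14091695e+00 -2.37480652e-03  1.83939991e-01] [ 0.84086062  3.58795299 -0.68036872]
F 3.685166653288391 dir [0.22817438 0.97362028] through [548.80112837 -96.63516074] torque about hub 0.1008098948220978 M [ 0.4489037  -0.10120207  0.01114763]
185 [276.9 237.6] band r,az (np.float64(34.2), np.float64(3.351)) tab r,az (np.float64(24.2), np.float64(3.298))
```

Request:
drive_tool(targets=[{"jaw": 0,"travel": [-0.001,0.003,0],"twist": -0.1},{"jaw": 0,"travel": [-0.0016,0.0056,0],"twist": -0.2},{"jaw": 0,"travel": [-0.002,0.0085,0],"twist": -0.3},{"jaw": 0,"travel": [-0.002,0.0114,0],"twist": -0.4},{"jaw": 0,"travel": [-0.002,0.0114,0],"twist": -0.4}])

```text
t: 16.12
eef_pos: [544.9, -106.7, 109.7]
tcp_rot: [-3.141, -0.0, 0.582]
ft_force: [-3.1, 6.9, 4.8]
opening: 0.003
grip_force: 4.1
```

```bash
python3 -c "
from h import *
s=state();print(s['eef_pos'],s['tcp_rot'],s['ft_force']);loa();reds()"
```

```text
[ 544.94906651 -106.66051432  109.74204964] [-3.14070881e+00 -1.19714594e-04  5.82166008e-01] [-3.09257177  6.92814691  4.82166578]
F 7.587042887351444 dir [-0.40761227  0.9131551 ] through [ 547.25026426 -105.63331046] torque about hub 0.20509904966116527 M [1.19542769 0.50548479 0.01911974]
159 [276.4 237.5] band r,az (np.float64(33.7), np.float64(3.702)) tab r,az (np.float64(23.7), np.float64(3.632))
```

```bash
python3 -c "
from h import *
reds(97,'side')
c=read_camera('side')
for a in (3.6,3.7,3.8,3.9): print(a,pix(c,(575.5+92*np.cos(a),-102.6+92*np.sin(a),97)),pix(c,(575.5+160*np.cos(a),-102.6+160*np.sin(a),97)))
"
```

```text
3.6 [332.8495989  175.37668914] [361.74620543 176.35294679]
3.7 [332.31067727 172.92098409] [360.45430848 172.09315536]
3.8 [331.39833436 170.51228434] [358.54295748 167.95819074]
3.9 [330.12922609 168.17274351] [356.05206628 163.98201411]
```

Request:
drive_tool(targets=[{"jaw": 0,"travel": [0,-0.002,0],"twist": 0},{"jaw": 0,"travel": [0,-0.004,0],"twist": 0},{"jaw": 0,"travel": [0,-0.004,0],"twist": 0},{"jaw": 0,"travel": [0,-0.004,0],"twist": 0}])

```text
t: 16.6
eef_pos: [543.3, -103.3, 109.8]
tcp_rot: [3.141, -0.001, 0.576]
ft_force: [-1.2, 6.3, 2.5]
opening: 0.004
grip_force: 3.0
```

```bash
python3 -c "
from h import *
s=state();print(s['eef_pos'],s['ft_force']);loa();reds()"
```

```text
[ 543.3047422  -103.25090919  109.75164522] [-1.23817693  6.2913417   2.49980289]
F 6.412024836014662 dir [-0.19310233  0.98117862] through [ 552.56409202 -101.42860898] torque about hub 0.14284724494671852 M [1.13503294 0.09014177 0.06051006]
173 [276.8 237.5] band r,az (np.float64(33.5), np.float64(3.597)) tab r,az (np.float64(23.9), np.float64(3.484))
```

The lever follows the finger back elastically, so a pure push doesn't let it rest. I'll grip the tab between the fingers and turn it about the axis, which removes any side load.

Request:
drive_tool(targets=[{"jaw": 0,"travel": [0,-0.01,0],"twist": 0},{"jaw": 0,"travel": [0,-0.02,0],"twist": 0.1},{"jaw": 0,"travel": [0,-0.02,-0.04],"twist": 0.2},{"jaw": 0.4,"travel": [0,-0.02,-0.05],"twist": 0.3},{"jaw": 0.4,"travel": [0,-0.02,-0.05],"twist": 0.42},{"jaw": 0.4,"travel": [0,-0.02,-0.05],"twist": 0.54},{"jaw": 0.4,"travel": [0,-0.02,-0.05],"twist": 0.6},{"jaw": 0.4,"travel": [0,-0.02,-0.05],"twist": 0.6}])

```text
t: 17.32
eef_pos: [532.2, -87.0, 159.5]
tcp_rot: [3.141, -0.002, -0.025]
ft_force: [0.1, 0.1, 0.5]
opening: 0.3
grip_force: 0.0
```

```bash
python3 -c "
from h import *
s=state();print(s['eef_pos'],s['tcp_rot'],s['ft_force'],s['opening'])
reds(); go([548.5,-102,110],-0.02)"
```

```text
[532.23371693 -86.97098376 159.52410037] [ 3.14070469e+00 -1.55945251e-03 -2.51735406e-02] [0.09461216 0.12299613 0.52850313] 0.29963810075690755
161 [277.7 194.1] band r,az (np.float64(33.5), np.float64(3.169)) tab r,az (np.float64(27.0), np.float64(3.125))
108 [332.  240.4] band r,az (np.float64(91.9), np.float64(3.702)) tab r,az (np.float64(80.0), np.float64(3.711))
55 [341.7 243.8] band r,az (np.float64(99.8), np.float64(3.759)) tab r,az (np.float64(87.2), np.float64(3.77))
travel [0.0166 0.0147 0.0493] twist -0.001 t 17.37
```

Request:
drive_tool(targets=[{"jaw": 0.4,"travel": [0.0165,0.0147,0],"twist": 0},{"jaw": 0.4,"travel": [0.0165,0.0147,0.02],"twist": 0},{"jaw": 0.4,"travel": [0.0165,0.0147,0.04],"twist": 0},{"jaw": 0.4,"travel": [0.0165,0.0147,0.049],"twist": 0},{"jaw": 0.4,"travel": [0.0165,0.0147,0.049],"twist": 0}])

```text
t: 17.78
eef_pos: [547.5, -101.7, 108.1]
tcp_rot: [-3.141, 0.003, -0.019]
ft_force: [-0.3, 0.1, 0.3]
opening: 0.401
grip_force: 0.0
```

Request:
drive_tool(targets=[{"jaw": 0,"travel": [0,0,0],"twist": 0},{"jaw": 0,"travel": [0,0,0],"twist": 0},{"jaw": 0,"travel": [0,0,0],"twist": 0},{"jaw": 0,"travel": [0,0,0],"twist": 0},{"jaw": 0,"travel": [0,0,0],"twist": 0},{"jaw": 0,"travel": [0,0,0],"twist": 0}])

```text
t: 18.28
eef_pos: [548.6, -102.0, 110.1]
tcp_rot: [3.141, -0.001, -0.02]
ft_force: [-1.3, -0.3, 3.4]
opening: 0.066
grip_force: 30.0
```

```bash
python3 -c "
from h import *
s=state();print(s['eef_pos'],s['tcp_rot'],s['ft_force'],s['opening']);loa()"
```

```text
[ 548.56393737 -102.03377839  110.05912578] [ 3.14126950e+00 -6.62412081e-04 -2.00994325e-02] [-1.25795116 -0.26991581  3.3883678 ] 0.06596244995087039
F 1.2865829384662197 dir [-0.97774587 -0.20979278] through [541.31976566 -68.2720872 ] torque about hub -0.052408623223983805 M [0.01107902 0.08912856 0.04442587]
```

Request:
drive_tool(targets=[{"jaw": 0,"travel": [0.0002,0.0032,0],"twist": -0.12},{"jaw": 0,"travel": [0.0008,0.0064,0],"twist": -0.24},{"jaw": 0,"travel": [0.0017,0.0095,0],"twist": -0.36},{"jaw": 0,"travel": [0.003,0.0125,0],"twist": -0.48},{"jaw": 0,"travel": [0.0047,0.0152,0],"twist": -0.6},{"jaw": 0,"travel": [0.0047,0.0152,0],"twist": -0.6},{"jaw": 0,"travel": [0.0047,0.0152,0],"twist": -0.6}])

```text
t: 18.87
eef_pos: [552.6, -117.0, 110.0]
tcp_rot: [-3.141, 0.0, 0.578]
ft_force: [-2.4, 2.5, 5.5]
opening: 0.072
grip_force: 30.0
```

```bash
python3 -c "
from h import *
s=state();print(s['eef_pos'],s['tcp_rot'],s['ft_force'],s['opening']);loa();reds()"
```

```text
[ 552.62027581 -116.99636525  110.00216554] [-3.14107543e+00  1.26045403e-06  5.78454586e-01] [-2.41025248  2.52597446  5.49782006] 0.07156690889968859
F 3.491398574903063 dir [-0.69034011  0.72348499] through [ 526.41338333 -142.00264641] torque about hub 0.21896186644743418 M [ 0.52561387  0.3218992  -0.12646939]
266 [257.5 241.1] band r,az (np.float64(35.8), np.float64(3.695)) tab r,az (np.float64(25.4), np.float64(3.687))
100 [257.5 309.4] band r,az (np.float64(92.8), np.float64(3.709)) tab r,az (np.float64(75.9), np.float64(3.707))
105 [257.3 318.1] band r,az (np.float64(100.7), np.float64(3.708)) tab r,az (np.float64(82.9), np.float64(3.707))
```

Request:
drive_tool(targets=[{"jaw": 0,"travel": [0.0002,0.0032,0],"twist": -0.12},{"jaw": 0,"travel": [0.0008,0.0064,0],"twist": -0.24},{"jaw": 0,"travel": [0.0017,0.0095,0],"twist": -0.36},{"jaw": 0,"travel": [0.003,0.0125,0],"twist": -0.48},{"jaw": 0,"travel": [0.0044,0.0147,0],"twist": -0.58},{"jaw": 0,"travel": [0.0044,0.0147,0],"twist": -0.58},{"jaw": 0,"travel": [0.0044,0.0147,0],"twist": -0.58}])

```text
t: 19.5
eef_pos: [563.0, -126.6, 109.9]
tcp_rot: [-3.138, 0.0, 1.159]
ft_force: [-8.6, 2.4, 8.7]
opening: 0.073
grip_force: 30.0
```

```bash
python3 -c "
from h import *
s=state();print(s['eef_pos'],s['tcp_rot'],s['ft_force'],s['opening']);loa();reds()"
```

```text
[ 562.98935001 -126.55975592  109.86338667] [-3.13794951e+00  3.16741999e-04  1.15853089e+00] [-8.6061083   2.3903993   8.72409016] 0.07329572359696716
F 8.931915185185696 dir [-0.96352329  0.2676245 ] through [ 556.840881   -148.69596982] torque about hub 0.4413096534142408 M [ 0.53742551  1.54930948 -0.20520395]
304 [257.3 242.4] band r,az (np.float64(36.8), np.float64(4.243)) tab r,az (np.float64(26.3), np.float64(4.226))
```

Request:
drive_tool(targets=[{"jaw": 0,"travel": [0.0002,0.0025,0],"twist": -0.1},{"jaw": 0,"travel": [0.0002,0.0025,0],"twist": -0.1},{"jaw": 0,"travel": [0.0002,0.0025,0],"twist": -0.1},{"jaw": 0,"travel": [0.0002,0.0025,0],"twist": -0.1},{"jaw": 0,"travel": [0.0002,0.0025,0],"twist": -0.1}])

```text
t: 19.97
eef_pos: [565.0, -127.5, 109.9]
tcp_rot: [-3.137, 0.0, 1.258]
ft_force: [-10.8, 1.5, 9.8]
opening: 0.073
grip_force: 30.0
```

```bash
python3 -c "
from h import *
s=state();print(s['eef_pos'],s['tcp_rot'],s['ft_force'],s['opening']);loa();reds()"
```

```text
[ 565.0212285  -127.54945585  109.87054389] [-3.13744017e+00  3.36288530e-04  1.25789944e+00] [-10.77746585   1.52359275   9.83100292] 0.07264271297996971
F 10.88462700587613 dir [-0.99015482  0.13997657] through [ 562.59689789 -144.69848751] torque about hub 0.47337408436725475 M [ 0.23072127  1.83468421 -0.1885168 ]
300 [257.3 242.4] band r,az (np.float64(36.8), np.float64(4.332)) tab r,az (np.float64(26.3), np.float64(4.31))
```

Request:
drive_tool(targets=[{"jaw": 0.1,"travel": [0,0,0],"twist": 0},{"jaw": 0.12,"travel": [0,0,0],"twist": 0},{"jaw": 0.16,"travel": [0,0,0],"twist": 0},{"jaw": 0.2,"travel": [0,0,0],"twist": 0},{"jaw": 0.25,"travel": [0,0,0],"twist": 0},{"jaw": 0.25,"travel": [0,0,0],"twist": 0}])

```text
t: 20.52
eef_pos: [564.9, -126.3, 109.1]
tcp_rot: [-3.136, -0.001, 1.258]
ft_force: [-7.1, 8.6, 1.5]
opening: 0.241
grip_force: 4.9
```

```bash
python3 -c "
from h import *
s=state();print(s['eef_pos'],s['tcp_rot'],s['ft_force'],s['opening']);loa();reds()"
```

```text
[ 564.9002224  -126.2758967   109.11225048] [-3.13606442e+00 -1.20061938e-03  1.25796988e+00] [-7.05360438  8.6394665   1.48570622] 0.24135829762556135
F 11.153193098562253 dir [-0.63242915  0.77461821] through [ 561.89368383 -128.73055448] torque about hub 0.3018659065101469 M [ 1.49593466  1.24233765 -0.04328907]
317 [245.8 242.2] band r,az (np.float64(36.7), np.float64(4.095)) tab r,az (np.float64(26.5), np.float64(4.016))
```

```bash
cat >> h.py <<'E'
def handle_side():
    c=read_camera("side");hsv=cv2.cvtColor(c["frame"],cv2.COLOR_RGB2HSV)
    m=((hsv[...,0]<7)|(hsv[...,0]>173))&(hsv[...,1]>150)&(hsv[...,2]>80);m[:,:300]=0;m[:,400:]=0;m[:120]=0;m[240:]=0
    k,l,st,ce=cv2.connectedComponentsWithStats(m.astype(np.uint8))
    for i in range(1,k):
        if st[i][4]<5: continue
        X=ray(c,ce[i],93);print(st[i][4],ce[i].round(1),"r",np.hypot(*(X[:2]-H)).round(1),"az",(np.arctan2(X[1]-H[1],X[0]-H[0])%6.2832).round(3))
E
python3 -c "
from h import *
handle_side();loa()"
```

```text
13 [302.9 164.1] r 50.9 az 4.69
61 [359.7 173.7] r 158.5 az 3.693
49 [334.3 175.8] r 96.3 az 3.638
F 11.116899734744122 dir [-0.53525701  0.84468925] through [ 554.99190397 -132.59919178] torque about hub 0.3710848477156703 M [ 1.72143703  1.17019503 -0.13160836]
```

Request:
drive_tool(targets=[{"jaw": 0,"travel": [0,0,0],"twist": 0},{"jaw": 0,"travel": [0,0,0],"twist": 0},{"jaw": 0,"travel": [0,0,0],"twist": 0},{"jaw": 0,"travel": [0.0004,0.003,0],"twist": -0.1},{"jaw": 0,"travel": [0.001,0.0055,0],"twist": -0.2},{"jaw": 0,"travel": [0.001,0.0055,0],"twist": -0.2},{"jaw": 0,"travel": [0.001,0.0055,0],"twist": -0.2}])

```text
t: 21.2
eef_pos: [566.7, -129.0, 108.9]
tcp_rot: [-3.128, 0.0, 1.46]
ft_force: [-29.7, -7.8, 14.0]
opening: 0.079
grip_force: 30.0
```

```bash
python3 -c "
from h import *
s=state();print(s['eef_pos'],s['tcp_rot'],s['ft_force'],s['opening']);loa();reds();handle_side()"
```

```text
[ 566.66949199 -128.97541521  108.9263305 ] [-3.12818312e+00  4.37790691e-04  1.45956473e+00] [-29.65523022  -7.78051567  14.03137327] 0.07949130225944144
F 30.658915558099835 dir [-0.96726286 -0.25377661] through [ 567.63388155 -132.65116059] torque about hub 0.829971627752385 M [-1.5248583   5.2533918  -0.11650852]
306 [257.  241.7] band r,az (np.float64(36.6), np.float64(4.43)) tab r,az (np.float64(26.3), np.float64(4.376))
63 [161.5 260.4] band r,az (np.float64(90.4), np.float64(3.631)) tab r,az (np.float64(76.9), np.float64(3.561))
61 [154.2 266.6] band r,az (np.float64(98.1), np.float64(3.64)) tab r,az (np.float64(83.6), np.float64(3.577))
277 [108.  316.4] band r,az (np.float64(156.8), np.float64(3.721)) tab r,az (np.float64(135.0), np.float64(3.683))
17 [300.7 162.5] r 54.5 az 4.828
57 [359.5 173.3] r 158.4 az 3.704
52 [334.3 175.6] r 96.4 az 3.646
```

The tab is now hard against its stop: torque about the axis rose to 0.83 N m. Release and look.

Request:
drive_tool(targets=[{"jaw": 0.5,"travel": [0,0,0],"twist": 0},{"jaw": 0.5,"travel": [0,0,0],"twist": 0},{"jaw": 0.5,"travel": [0,0,0],"twist": 0},{"jaw": 0.5,"travel": [0,0,0],"twist": 0}])

```text
t: 21.63
eef_pos: [569.7, -127.3, 108.9]
tcp_rot: [-3.135, -0.002, 1.458]
ft_force: [-8.1, 8.1, -0.4]
opening: 0.306
grip_force: 4.8
```

```bash
python3 -c "
from h import *
s=state();print(s['eef_pos'],s['tcp_rot'],s['ft_force'],s['opening']);loa();reds()"
```

```text
[ 569.71214052 -127.2865085   108.90945446] [-3.13488035e+00 -2.22876463e-03  1.45761272e+00] [-8.08763452  8.07567114 -0.39247401] 0.3058089756649168
F 11.429186171232947 dir [-0.70762996  0.70658322] through [ 559.17958705 -137.834665  ] torque about hub 0.41676338089109843 M [ 1.41576462  1.48422038 -0.17036707]
331 [241.9 241.2] band r,az (np.float64(36.3), np.float64(4.21)) tab r,az (np.float64(26.3), np.float64(4.111))
300 [103. 319.] band r,az (np.float64(157.0), np.float64(3.714)) tab r,az (np.float64(134.9), np.float64(3.677))
```

Request:
drive_tool(targets=[{"jaw": 0,"travel": [0,0,0],"twist": 0},{"jaw": 0,"travel": [0,0,0],"twist": 0},{"jaw": 0,"travel": [-0.001,0.0015,0],"twist": 0},{"jaw": 0,"travel": [-0.0018,0.003,0],"twist": 0},{"jaw": 0,"travel": [-0.0018,0.005,0],"twist": -0.08},{"jaw": 0,"travel": [-0.0015,0.007,0],"twist": -0.15},{"jaw": 0,"travel": [-0.0015,0.007,0],"twist": -0.15}])

```text
t: 22.27
eef_pos: [571.6, -132.8, 108.6]
tcp_rot: [-3.124, -0.0, 1.614]
ft_force: [-41.0, -21.2, 15.4]
opening: 0.078
grip_force: 30.0
```

```bash
python3 -c "
from h import *
s=state();print(s['eef_pos'],s['tcp_rot'],s['ft_force'],s['opening'],s['t']);loa();reds();handle_side()"
```

```text
[ 571.55123098 -132.77253711  108.63961393] [-3.12361769e+00 -4.60179115e-05  1.61442949e+00] [-41.00130407 -21.23293544  15.36784247] 0.07821399679615983 22.2667
F 46.172984344577785 dir [-0.88799337 -0.45985625] through [ 569.68322303 -129.16536927] torque about hub 0.9657075334554346 M [-3.67815538  7.36743198  0.18756188]
298 [256.8 238. ] band r,az (np.float64(36.3), np.float64(4.598)) tab r,az (np.float64(26.3), np.float64(4.555))
77 [160.8 258.5] band r,az (np.float64(91.0), np.float64(3.8)) tab r,az (np.float64(77.3), np.float64(3.735))
82 [153.7 265.1] band r,az (np.float64(98.7), np.float64(3.811)) tab r,az (np.float64(84.1), np.float64(3.752))
285 [107.1 314.5] band r,az (np.float64(157.5), np.float64(3.882)) tab r,az (np.float64(135.7), np.float64(3.848))
18 [300.5 162. ] r 56.1 az 4.847
57 [356.2 167. ] r 158.3 az 3.859
44 [333.1 170.9] r 97.6 az 3.83
```

The handle has now moved by about 0.16 rad with the lever at its stop. I release again and check where the lever rests.

Request:
drive_tool(targets=[{"jaw": 0.3,"travel": [0,-0.004,0],"twist": 0},{"jaw": 0.5,"travel": [0,-0.004,0],"twist": 0},{"jaw": 0.5,"travel": [0,-0.004,0],"twist": 0},{"jaw": 0.5,"travel": [0,-0.004,0],"twist": 0},{"jaw": 0.5,"travel": [0,-0.004,-0.02],"twist": 0},{"jaw": 0.5,"travel": [0,-0.004,-0.05],"twist": 0},{"jaw": 0.5,"travel": [0,-0.004,-0.06],"twist": 0.1}])

```text
t: 22.95
eef_pos: [576.6, -131.2, 172.8]
tcp_rot: [3.138, 0.001, 1.511]
ft_force: [0.1, 0.1, -0.2]
opening: 0.484
grip_force: 0.0
```

```bash
python3 -c "
from h import *
s=state();print(s['eef_pos'],s['tcp_rot'],s['ft_force'],s['opening'],s['t']);reds();handle_side()"
```

```text
[ 576.62999276 -131.23894544  172.83355778] [3.13766806e+00 1.03232658e-03 1.51073272e+00] [ 0.0575495   0.14558107 -0.24738601] 0.4840658056592319 22.95
136 [247.6 206.8] band r,az (np.float64(34.8), np.float64(4.488)) tab r,az (np.float64(27.3), np.float64(4.469))
106 [181.  234.6] band r,az (np.float64(91.9), np.float64(3.816)) tab r,az (np.float64(80.9), np.float64(3.776))
105 [174.9 239.5] band r,az (np.float64(99.9), np.float64(3.812)) tab r,az (np.float64(88.2), np.float64(3.775))
43 [301.8 162.2] r 56.5 az 4.791
58 [357.6 169. ] r 158.7 az 3.808
41 [333.4 172.4] r 96.5 az 3.769
```

The lever now stays over at about +0.65 relative to the handle, which is its loosening stop. Next: straddle the handle at handle_mid.

```bash
python3 -c "
from h import *
go([477.4,-180.1,72],0.668)"
```

```text
travel [-0.0551 -0.0957  0.0997] twist 0.84 t 23.05
```

Request:
drive_tool(targets=[{"jaw": 0.5,"travel": [-0.015,-0.03,0],"twist": 0.12},{"jaw": 0.5,"travel": [-0.03,-0.06,0],"twist": 0.24},{"jaw": 0.5,"travel": [-0.055,-0.0957,0],"twist": 0.36},{"jaw": 0.5,"travel": [-0.055,-0.0957,0],"twist": 0.48},{"jaw": 0.5,"travel": [-0.055,-0.0957,0],"twist": 0.6},{"jaw": 0.5,"travel": [-0.055,-0.0957,0],"twist": 0.72},{"jaw": 0.5,"travel": [-0.055,-0.0957,0],"twist": 0.84},{"jaw": 0.5,"travel": [-0.055,-0.0957,0.02],"twist": 0.84}])

```text
t: 23.72
eef_pos: [477.5, -180.7, 150.9]
tcp_rot: [3.138, -0.002, 0.665]
ft_force: [1.1, -0.1, 0.7]
opening: 0.496
grip_force: 0.0
```

```bash
python3 -c "
from h import *
reds();go([477.4,-180.1,72],0.668)"
```

```text
144 [279.9  69.9] band r,az (np.float64(25.1), np.float64(4.562)) tab r,az (np.float64(25.9), np.float64(4.453))
138 [259.7 169.7] band r,az (np.float64(91.8), np.float64(3.835)) tab r,az (np.float64(87.4), np.float64(3.834))
135 [260.1 179.4] band r,az (np.float64(99.8), np.float64(3.835)) tab r,az (np.float64(94.6), np.float64(3.834))
129 [262. 240.] band r,az (np.float64(153.2), np.float64(3.836)) tab r,az (np.float64(143.0), np.float64(3.836))
119 [262.1 248.4] band r,az (np.float64(161.2), np.float64(3.835)) tab r,az (np.float64(150.2), np.float64(3.835))
travel [0.0012 0.0014 0.0742] twist 0.003 t 23.77
```

Request:
drive_tool(targets=[{"jaw": 0.5,"travel": [0,0.003,0.03],"twist": -0.02},{"jaw": 0.5,"travel": [0,0.003,0.06],"twist": -0.02},{"jaw": 0.5,"travel": [0,0.003,0.077],"twist": -0.02},{"jaw": 0.36,"travel": [0,0.003,0.077],"twist": -0.02},{"jaw": 0.36,"travel": [0,0.003,0.077],"twist": -0.02}])

```text
t: 24.18
eef_pos: [477.8, -182.2, 71.9]
tcp_rot: [-3.139, 0.001, 0.692]
ft_force: [0.7, 0.6, 0.7]
opening: 0.409
grip_force: 0.0
```

```bash
python3 -c "
from h import *
s=state();print(s['eef_pos'],s['tcp_rot'],s['ft_force'],s['opening'],s['t']);a=3.835;go([575.5+125*np.cos(a),-102.6+125*np.sin(a),72],a-np.pi)"
```

```text
[ 477.8471984  -182.21643327   71.90367504] [-3.13915945e+00  1.05204287e-03  6.91796472e-01] [0.65397098 0.63914043 0.66902224] 0.40914997098619293 24.1833
travel [ 0.001   0.0012 -0.0001] twist -0.002 t 24.18
```

Request:
drive_tool(targets=[{"jaw": 0.36,"travel": [0.001,-0.015,0],"twist": 0.12},{"jaw": 0.36,"travel": [0.0036,-0.0297,0],"twist": 0.24},{"jaw": 0.36,"travel": [0.008,-0.044,0],"twist": 0.36},{"jaw": 0.36,"travel": [0.0141,-0.0577,0],"twist": 0.48},{"jaw": 0.36,"travel": [0.0218,-0.0706,0],"twist": 0.6},{"jaw": 0.36,"travel": [0.031,-0.0824,0],"twist": 0.72},{"jaw": 0.36,"travel": [0.0416,-0.0931,0],"twist": 0.84},{"jaw": 0.36,"travel": [0.0416,-0.0931,0],"twist": 0.84}])

```text
t: 24.85
eef_pos: [451.7, -82.9, 74.0]
tcp_rot: [3.141, -0.002, -0.154]
ft_force: [0.6, 0.9, -0.2]
opening: 0.359
grip_force: 0.0
```

```bash
python3 -c "
from h import *
s=state();print(s['eef_pos'],s['tcp_rot'],s['ft_force'],s['opening'],s['t']);reds();d=s['eef_pos'][:2]-H;print(np.hypot(*d),np.arctan2(*d[::-1])%6.283);print(s['joints'])"
```

```text
[451.68192345 -82.93928166  74.00102457] [ 3.14124366e+00 -2.06581798e-03 -1.53954552e-01] [ 0.58555694  0.92904467 -0.21142334] 0.3589615947619862 24.85
568 [298.5  44.7] band r,az (np.float64(24.5), np.float64(3.811)) tab r,az (np.float64(25.7), np.float64(3.624))
275 [264.4 199.7] band r,az (np.float64(92.3), np.float64(3.015)) tab r,az (np.float64(85.4), np.float64(3.011))
273 [264.7 213.5] band r,az (np.float64(100.2), np.float64(3.014)) tab r,az (np.float64(92.2), np.float64(3.011))
209 [267.9 308.5] band r,az (np.float64(161.8), np.float64(3.018)) tab r,az (np.float64(145.0), np.float64(3.016))
51 [267.1 300.9] band r,az (np.float64(156.4), np.float64(3.016)) tab r,az (np.float64(140.4), np.float64(3.014))
125.36929418804631 2.984120199806011
[-3.25602655e-01  4.81451617e-01  2.09910979e+00  1.69452697e-05
  5.58936176e-01  1.39913423e+00]
```

Request:
drive_tool(targets=[{"jaw": 0.36,"travel": [0.001,-0.015,0.001],"twist": 0.12},{"jaw": 0.36,"travel": [0.0036,-0.0297,0.001],"twist": 0.24},{"jaw": 0.36,"travel": [0.0056,-0.0369,0.001],"twist": 0.3},{"jaw": 0.36,"travel": [0.0056,-0.0369,0.001],"twist": 0.3}])

```text
t: 25.23
eef_pos: [462.8, -48.5, 72.3]
tcp_rot: [-3.141, -0.001, -0.447]
ft_force: [-0.9, 0.6, -0.0]
opening: 0.36
grip_force: 0.0
```

Request:
drive_tool(targets=[{"jaw": 0.36,"travel": [0.001,0.015,0],"twist": -0.12},{"jaw": 0.36,"travel": [0.0036,0.0297,0],"twist": -0.24},{"jaw": 0.36,"travel": [0.008,0.044,0],"twist": -0.36},{"jaw": 0.36,"travel": [0.0141,0.0577,0],"twist": -0.48},{"jaw": 0.36,"travel": [0.0218,0.0706,0],"twist": -0.6},{"jaw": 0.36,"travel": [0.031,0.0824,0],"twist": -0.72},{"jaw": 0.36,"travel": [0.0416,0.0931,0],"twist": -0.84},{"jaw": 0.36,"travel": [0.0416,0.0931,0],"twist": -0.84}])

```text
t: 25.9
eef_pos: [459.4, -152.8, 72.0]
tcp_rot: [3.141, -0.0, 0.401]
ft_force: [-1.1, 2.8, 0.8]
opening: 0.359
grip_force: 1.4
```

```bash
python3 -c "
from h import *
s=state();print(s['eef_pos'],s['tcp_rot'],s['ft_force'],s['opening'],s['t']);loa();reds();d=s['eef_pos'][:2]-H;print(np.hypot(*d),np.arctan2(*d[::-1])%6.283)"
```

```text
[ 459.36985154 -152.77548503   71.95870174] [ 3.14147561e+00 -3.66700609e-04  4.00861093e-01] [-1.09637077  2.79054833  0.82624061] 0.35869367821814185 25.9
F 2.998197601308074 dir [-0.36567662  0.93074197] through [ 447.38208381 -157.48532575] torque about hub 0.4176939041549936 M [ 0.51686198  0.11014534 -0.03861618]
593 [292.3  44. ] band r,az (np.float64(24.2), np.float64(4.292)) tab r,az (np.float64(25.9), np.float64(4.121))
23 [205.1  69.5] band r,az (np.float64(37.1), np.float64(2.842)) tab r,az (np.float64(36.9), np.float64(2.959))
281 [249.  198.9] band r,az (np.float64(92.1), np.float64(3.498)) tab r,az (np.float64(85.3), np.float64(3.503))
269 [248.4 213. ] band r,az (np.float64(100.0), np.float64(3.497)) tab r,az (np.float64(92.0), np.float64(3.502))
215 [245.1 309.2] band r,az (np.float64(161.6), np.float64(3.498)) tab r,az (np.float64(144.7), np.float64(3.501))
73 [246.3 301.2] band r,az (np.float64(155.9), np.float64(3.502)) tab r,az (np.float64(139.8), np.float64(3.504))
126.5060894950916 3.549244774371328
```

Request:
drive_tool(targets=[{"jaw": 0.36,"travel": [0.001,0.015,0],"twist": -0.12},{"jaw": 0.36,"travel": [0.0036,0.0297,0],"twist": -0.24},{"jaw": 0.36,"travel": [0.0075,0.0427,0],"twist": -0.35}])

```text
t: 26.2
eef_pos: [480.8, -186.5, 71.6]
tcp_rot: [-3.138, 0.001, 0.745]
ft_force: [-2.9, 8.3, 3.2]
opening: 0.361
grip_force: 4.1
```

```bash
python3 -c "
from h import *
s=state();print(s['eef_pos'],s['tcp_rot'],s['ft_force'],s['opening'],s['t']);loa();reds();d=s['eef_pos'][:2]-H;print(np.hypot(*d),np.arctan2(*d[::-1])%6.283)"
```

```text
[ 480.83561408 -186.4939901    71.63628547] [-3.13806027e+00  8.64430566e-04  7.44963647e-01] [-2.88907342  8.26263586  3.20158959] 0.3608535941565435 26.2
F 8.753164950203258 dir [-0.33006043  0.9439598 ] through [ 464.91283207 -192.06147329] torque about hub 1.1722022644430317 M [ 1.41208745  0.46606499 -0.14764902]
595 [299.2  45.3] band r,az (np.float64(24.6), np.float64(4.623)) tab r,az (np.float64(26.1), np.float64(4.446))
22 [200.5  48.5] band r,az (np.float64(34.5), np.float64(2.912)) tab r,az (np.float64(33.8), np.float64(3.068))
280 [250.1 199.2] band r,az (np.float64(92.1), np.float64(3.816)) tab r,az (np.float64(85.3), np.float64(3.818))
277 [249.4 213.2] band r,az (np.float64(100.1), np.float64(3.816)) tab r,az (np.float64(92.0), np.float64(3.819))
210 [243.1 309.4] band r,az (np.float64(161.7), np.float64(3.816)) tab r,az (np.float64(144.7), np.float64(3.817))
79 [245.3 301.3] band r,az (np.float64(155.8), np.float64(3.822)) tab r,az (np.float64(139.7), np.float64(3.823))
126.48931787436041 3.8665598781702606
```

Torque is 1.17 N m, so the ratchet is driving the cap. Second stroke.

Request:
drive_tool(targets=[{"jaw": 0.36,"travel": [0.001,-0.015,0],"twist": 0.12},{"jaw": 0.36,"travel": [0.0036,-0.0297,0],"twist": 0.24},{"jaw": 0.36,"travel": [0.008,-0.044,0],"twist": 0.36},{"jaw": 0.36,"travel": [0.0141,-0.0577,0],"twist": 0.48},{"jaw": 0.36,"travel": [0.0218,-0.0706,0],"twist": 0.6},{"jaw": 0.36,"travel": [0.031,-0.0824,0],"twist": 0.72},{"jaw": 0.36,"travel": [0.0416,-0.0931,0],"twist": 0.84},{"jaw": 0.36,"travel": [0.0416,-0.0931,0],"twist": 0.84}])

```text
t: 26.92
eef_pos: [449.9, -88.9, 72.0]
tcp_rot: [3.141, -0.001, -0.107]
ft_force: [0.7, -0.3, -0.6]
opening: 0.361
grip_force: 0.0
```

Request:
drive_tool(targets=[{"jaw": 0.36,"travel": [0.001,-0.015,0],"twist": 0.12},{"jaw": 0.36,"travel": [0.0036,-0.0297,0],"twist": 0.24},{"jaw": 0.36,"travel": [0.0065,-0.0398,0],"twist": 0.33},{"jaw": 0.36,"travel": [0.0065,-0.0398,0],"twist": 0.33}])

```text
t: 27.25
eef_pos: [460.8, -50.9, 71.8]
tcp_rot: [3.141, -0.0, -0.43]
ft_force: [-0.6, -0.5, 0.6]
opening: 0.361
grip_force: 0.1
```

```bash
python3 -c "
from h import *
s=state();print(s['eef_pos'],s['tcp_rot'],s['ft_force'],s['opening'],s['t']);reds();d=s['eef_pos'][:2]-H;print(np.hypot(*d),np.arctan2(*d[::-1])%6.283)"
```

```text
[460.7667069  -50.92746313  71.77095415] [ 3.14131721e+00 -3.76402148e-04 -4.30090740e-01] [-0.62640701 -0.47463699  0.57628397] 0.36122024938039854 27.25
606 [296.6  41.8] band r,az (np.float64(24.4), np.float64(3.54)) tab r,az (np.float64(25.8), np.float64(3.353))
274 [265.2 200.1] band r,az (np.float64(92.4), np.float64(2.756)) tab r,az (np.float64(85.5), np.float64(2.753))
272 [265.7 214.2] band r,az (np.float64(100.4), np.float64(2.756)) tab r,az (np.float64(92.3), np.float64(2.753))
218 [270.2 310. ] band r,az (np.float64(161.9), np.float64(2.758)) tab r,az (np.float64(144.8), np.float64(2.756))
104 [269.1 301.7] band r,az (np.float64(156.0), np.float64(2.755)) tab r,az (np.float64(139.8), np.float64(2.753))
125.83234723913284 2.7184303266409633
```

Request:
drive_tool(targets=[{"jaw": 0.36,"travel": [0.001,0.015,0],"twist": -0.12},{"jaw": 0.36,"travel": [0.0036,0.0297,0],"twist": -0.24},{"jaw": 0.36,"travel": [0.008,0.044,0],"twist": -0.36},{"jaw": 0.36,"travel": [0.0141,0.0577,0],"twist": -0.48},{"jaw": 0.36,"travel": [0.0218,0.0706,0],"twist": -0.6},{"jaw": 0.36,"travel": [0.031,0.0824,0],"twist": -0.72},{"jaw": 0.36,"travel": [0.0416,0.0931,0],"twist": -0.84},{"jaw": 0.36,"travel": [0.0416,0.0931,0],"twist": -0.84}])

```text
t: 27.97
eef_pos: [459.6, -155.4, 71.6]
tcp_rot: [-3.141, -0.0, 0.419]
ft_force: [-1.0, 3.4, 2.1]
opening: 0.363
grip_force: 1.5
```

Request:
drive_tool(targets=[{"jaw": 0.36,"travel": [0.001,0.015,0],"twist": -0.12},{"jaw": 0.36,"travel": [0.0036,0.0297,0],"twist": -0.24},{"jaw": 0.36,"travel": [0.0075,0.0427,0],"twist": -0.35},{"jaw": 0.36,"travel": [0.0075,0.0427,0],"twist": -0.35}])

```text
t: 28.3
eef_pos: [483.2, -190.4, 71.4]
tcp_rot: [-3.14, 0.001, 0.764]
ft_force: [-4.3, 2.2, 2.1]
opening: 0.36
grip_force: 1.8
```

Request:
drive_tool(targets=[{"jaw": 0.36,"travel": [0.001,-0.015,0],"twist": 0.12},{"jaw": 0.36,"travel": [0.0036,-0.0297,0],"twist": 0.24},{"jaw": 0.36,"travel": [0.008,-0.044,0],"twist": 0.36},{"jaw": 0.36,"travel": [0.0141,-0.0577,0],"twist": 0.48},{"jaw": 0.36,"travel": [0.0218,-0.0706,0],"twist": 0.6},{"jaw": 0.36,"travel": [0.031,-0.0824,0],"twist": 0.72},{"jaw": 0.36,"travel": [0.0416,-0.0931,0],"twist": 0.84},{"jaw": 0.36,"travel": [0.0416,-0.0931,0],"twist": 0.84}])

```text
t: 28.97
eef_pos: [448.9, -92.1, 71.8]
tcp_rot: [3.141, -0.001, -0.089]
ft_force: [-0.5, -0.7, -0.3]
opening: 0.359
grip_force: 0.0
```

Request:
drive_tool(targets=[{"jaw": 0.36,"travel": [0.001,-0.015,0],"twist": 0.12},{"jaw": 0.36,"travel": [0.0036,-0.0297,0],"twist": 0.24},{"jaw": 0.36,"travel": [0.0065,-0.0398,0],"twist": 0.33},{"jaw": 0.36,"travel": [0.0065,-0.0398,0],"twist": 0.33}])

```text
t: 29.3
eef_pos: [459.1, -53.7, 71.7]
tcp_rot: [3.141, -0.0, -0.412]
ft_force: [-1.6, -0.8, 1.4]
opening: 0.359
grip_force: 0.9
```

```bash
python3 -c "
from h import *
s=state();print(s['eef_pos'],s['tcp_rot'],s['ft_force'],s['opening'],s['t']);reds();d=s['eef_pos'][:2]-H;print(np.hypot(*d),np.arctan2(*d[::-1])%6.283)"
```

```text
[459.076185   -53.73641776  71.68978072] [ 3.14127337e+00 -2.67266389e-04 -4.11544869e-01] [-1.56391329 -0.75099919  1.41560956] 0.35866440855909026 29.3
605 [294.8  40.2] band r,az (np.float64(24.3), np.float64(3.568)) tab r,az (np.float64(25.7), np.float64(3.382))
285 [264.8 199.3] band r,az (np.float64(92.4), np.float64(2.782)) tab r,az (np.float64(85.5), np.float64(2.78))
273 [265.6 213.6] band r,az (np.float64(100.5), np.float64(2.783)) tab r,az (np.float64(92.4), np.float64(2.781))
218 [271.3 309.6] band r,az (np.float64(162.0), np.float64(2.786)) tab r,az (np.float64(145.0), np.float64(2.785))
82 [269.5 301.3] band r,az (np.float64(156.1), np.float64(2.781)) tab r,az (np.float64(139.9), np.float64(2.78))
126.26224442940855 2.744216001510906
```

Request:
drive_tool(targets=[{"jaw": 0.36,"travel": [0.001,0.015,0],"twist": -0.12},{"jaw": 0.36,"travel": [0.0036,0.0297,0],"twist": -0.24},{"jaw": 0.36,"travel": [0.008,0.044,0],"twist": -0.36},{"jaw": 0.36,"travel": [0.0141,0.0577,0],"twist": -0.48},{"jaw": 0.36,"travel": [0.0218,0.0706,0],"twist": -0.6},{"jaw": 0.36,"travel": [0.031,0.0824,0],"twist": -0.72},{"jaw": 0.36,"travel": [0.031,0.0824,0],"twist": -0.72}])

```text
t: 29.93
eef_pos: [454.6, -144.1, 71.5]
tcp_rot: [-3.141, -0.0, 0.318]
ft_force: [0.4, 3.7, 2.3]
opening: 0.359
grip_force: 1.5
```

Request:
drive_tool(targets=[{"jaw": 0.55,"travel": [0,-0.004,0],"twist": 0},{"jaw": 0.55,"travel": [0,-0.004,0],"twist": 0},{"jaw": 0.55,"travel": [0,-0.004,-0.005],"twist": 0},{"jaw": 0.55,"travel": [0,-0.004,-0.04],"twist": 0},{"jaw": 0.55,"travel": [0,-0.004,-0.08],"twist": 0},{"jaw": 0.55,"travel": [0,-0.004,-0.12],"twist": 0},{"jaw": 0.55,"travel": [-0.01,-0.004,-0.145],"twist": 0},{"jaw": 0.55,"travel": [-0.01,-0.004,-0.145],"twist": 0}])

```text
t: 30.6
eef_pos: [444.6, -141.7, 221.6]
tcp_rot: [3.136, -0.006, 0.31]
ft_force: [-0.4, 0.6, 1.0]
opening: 0.55
grip_force: 0.0
```

```bash
python3 - <<'E'
from h import *
s=state();print(s['eef_pos'],s['ft_force'],s['t']);reds()
# unwrap of cap rim and flange: brightness by azimuth; nut line direction
c=read_camera("wrist");g=cv2.cvtColor(c["frame"],cv2.COLOR_RGB2GRAY)
def ring(r,z):
    return [(round(a,2),int(g[int(round(p[1])),int(round(p[0]))])) for a in np.arange(0,6.28,.1) for p in [pix(c,(H[0]+r*np.cos(a),H[1]+r*np.sin(a),z))] if 0<=p[0]<511 and 0<=p[1]<383]
print("cap",ring(33,65));print("flange",ring(41,46))
# loose objects: compare start and now in the top view (tin/bottle/can centroids)
t=read_camera("top")["frame"];o=cv2.imread("pics/top0.png")[:,:,::-1]
for n,lo,hi in(("tin",(10,60,150),(22,170,255)),("can",(25,150,100),(40,255,255)),("bluecap",(115,100,60),(140,255,255))):
    for f in(o,t):
        m=cv2.inRange(cv2.cvtColor(np.ascontiguousarray(f),cv2.COLOR_RGB2HSV),lo,hi)[140:260,225:405]
        k,l,st,ce=cv2.connectedComponentsWithStats(m);i=1+st[1:,4].argmax();print(n,st[i][4],ce[i])
E
```

```text
[ 444.64544629 -141.65313769  221.64602384] [-0.35453253  0.64091728  0.99310337] 30.6
75 [275.3  68.1] band r,az (np.float64(24.1), np.float64(4.095)) tab r,az (np.float64(25.5), np.float64(3.992))
89 [253.3 145. ] band r,az (np.float64(92.3), np.float64(3.375)) tab r,az (np.float64(89.7), np.float64(3.376))
89 [252.8 152.7] band r,az (np.float64(100.2), np.float64(3.376)) tab r,az (np.float64(97.1), np.float64(3.376))
79 [249.8 202.1] band r,az (np.float64(153.9), np.float64(3.379)) tab r,az (np.float64(146.9), np.float64(3.379))
77 [249.3 209.1] band r,az (np.float64(161.9), np.float64(3.379)) tab r,az (np.float64(154.4), np.float64(3.379))
cap [(np.float64(0.0), 235), (np.float64(0.1), 233), (np.float64(0.2), 233), (np.float64(0.3), 232), (np.float64(0.4), 237), (np.float64(0.5), 236), (np.float64(0.6), 233), (np.float64(0.7), 235), (np.float64(0.8), 235), (np.float64(0.9), 231), (np.float64(1.0), 229), (np.float64(1.1), 214), (np.float64(1.2), 215), (np.float64(1.3), 235), (np.float64(1.4), 233), (np.float64(1.5), 248), (np.float64(1.6), 248), (np.float64(1.7), 251), (np.float64
[... 2106 characters left out ...]
), (np.float64(4.3), 226), (np.float64(4.4), 228), (np.float64(4.5), 229), (np.float64(4.6), 229), (np.float64(4.7), 234), (np.float64(4.8), 234), (np.float64(4.9), 234), (np.float64(5.0), 232), (np.float64(5.1), 231), (np.float64(5.2), 233), (np.float64(5.3), 231), (np.float64(5.4), 232), (np.float64(5.5), 234), (np.float64(5.6), 235), (np.float64(5.7), 235), (np.float64(5.8), 234), (np.float64(5.9), 235), (np.float64(6.0), 221), (np.float64(6.1), 196), (np.float64(6.2), 189)]
tin 1226 [24.95269168 81.87275693]
tin 1220 [24.92540984 81.92540984]
can 577 [20.35181976 21.95493934]
can 575 [20.3373913  21.98608696]
bluecap 242 [164.33471074  62.39669421]
bluecap 243 [164.30041152  62.42386831]
```

```bash
python3 - <<'E'
from h import *
for n in("wrist","top","side"):
    c=read_camera(n);g=cv2.cvtColor(c["frame"],cv2.COLOR_RGB2GRAY).astype(np.float32)
    A=np.arange(1.0,4.6,.06)
    for z in(52,57,62):
        P=np.array([pix(c,(H[0]+35.5*np.cos(a),H[1]+35.5*np.sin(a),z)) for a in A],np.float32)
        print(n,z,cv2.remap(g,P[:,:1],P[:,1:],cv2.INTER_LINEAR).astype(int).ravel().tolist())
E
```

```text
wrist 52 [226, 220, 210, 218, 229, 241, 246, 247, 247, 244, 246, 244, 240, 242, 236, 235, 240, 233, 231, 241, 228, 229, 238, 229, 232, 245, 238, 214, 234, 231, 229, 234, 230, 229, 228, 217, 192, 214, 225, 228, 224, 211, 193, 167, 204, 226, 227, 233, 232, 227, 228, 233, 229, 233, 234, 230, 235, 233, 226, 230]
wrist 57 [216, 215, 211, 218, 230, 240, 241, 243, 243, 238, 238, 243, 235, 238, 237, 227, 237, 234, 228, 236, 236, 225, 235, 235, 227, 242, 243, 216, 233, 234, 228, 233, 230, 227, 228, 220, 192, 213, 225, 228, 224, 211, 193, 166, 207, 226, 226, 233, 232, 227, 229, 232, 229, 234, 231, 231, 235, 230, 228, 231]
wrist 62 [225, 230, 224, 228, 230, 237, 239, 233, 239, 235, 231, 239, 236, 232, 238, 224, 228, 236, 226, 232, 239, 222, 231, 238, 224, 239, 244, 226, 228, 235, 227, 232, 230, 225, 229, 222, 192, 213, 225, 228, 224, 210, 191, 165, 209, 224, 226, 233, 228, 227, 231, 230, 229, 235, 230, 233, 234, 228, 229, 230]
top 52 [152, 165, 183, 154, 166, 176, 163, 174, 175, 170, 166, 167, 163, 174, 174, 163, 163, 165, 175, 183, 182, 171, 177, 186, 183, 167, 176, 182, 177, 186, 190, 193, 19
[... 977 characters left out ...]
2, 194, 200, 203, 206, 210, 217, 221, 219, 218, 212, 201, 179, 162, 157, 162, 165]
side 57 [161, 162, 157, 155, 158, 158, 159, 160, 159, 166, 169, 168, 171, 177, 179, 181, 182, 184, 184, 182, 184, 186, 187, 190, 189, 185, 188, 191, 187, 185, 185, 186, 184, 178, 181, 179, 184, 190, 190, 190, 191, 193, 194, 191, 187, 182, 182, 178, 174, 173, 179, 176, 178, 164, 156, 157, 158, 163, 167, 179]
side 62 [184, 186, 191, 190, 190, 194, 196, 198, 198, 198, 202, 201, 200, 202, 206, 209, 211, 211, 209, 211, 214, 216, 214, 210, 205, 202, 208, 209, 209, 204, 202, 200, 196, 197, 199, 197, 198, 196, 194, 196, 193, 182, 168, 153, 136, 122, 116, 113, 122, 135, 144, 152, 161, 167, 175, 178, 175, 180, 191, 199]
```

I'll add another stroke for margin; there is plenty of time.

```bash
python3 -c "
from h import *
go([454,-131.9,72],0.236)"
```

```text
travel [ 0.0125 -0.0056  0.1435] twist 0.074 t 30.9
```

Request:
drive_tool(targets=[{"jaw": 0.5,"travel": [0.0125,-0.0056,0],"twist": 0.074},{"jaw": 0.5,"travel": [0.0125,-0.0056,0.04],"twist": 0.074},{"jaw": 0.5,"travel": [0.0125,-0.0056,0.08],"twist": 0.074},{"jaw": 0.5,"travel": [0.0125,-0.0056,0.12],"twist": 0.074},{"jaw": 0.5,"travel": [0.0125,-0.0056,0.143],"twist": 0.074},{"jaw": 0.4,"travel": [0.0125,-0.0056,0.143],"twist": 0.074},{"jaw": 0.36,"travel": [0.0125,-0.0056,0.143],"twist": 0.074}])

```text
t: 31.48
eef_pos: [453.8, -132.0, 72.6]
tcp_rot: [-3.139, 0.003, 0.236]
ft_force: [-0.3, -0.1, -0.2]
opening: 0.413
grip_force: 0.0
```

Request:
drive_tool(targets=[{"jaw": 0.36,"travel": [0.001,-0.015,0],"twist": 0.12},{"jaw": 0.36,"travel": [0.0036,-0.0297,0],"twist": 0.24},{"jaw": 0.36,"travel": [0.008,-0.044,0],"twist": 0.36},{"jaw": 0.36,"travel": [0.0141,-0.0577,0],"twist": 0.48},{"jaw": 0.36,"travel": [0.0218,-0.0706,0],"twist": 0.6},{"jaw": 0.36,"travel": [0.0266,-0.0771,0],"twist": 0.665},{"jaw": 0.36,"travel": [0.0266,-0.0771,0],"twist": 0.665}])

```text
t: 32.07
eef_pos: [463.1, -50.4, 75.4]
tcp_rot: [-3.141, -0.003, -0.431]
ft_force: [0.2, 0.3, 0.3]
opening: 0.361
grip_force: 0.0
```

Request:
drive_tool(targets=[{"jaw": 0.36,"travel": [0.001,0.015,0],"twist": -0.12},{"jaw": 0.36,"travel": [0.0036,0.0297,0],"twist": -0.24},{"jaw": 0.36,"travel": [0.008,0.044,0],"twist": -0.36},{"jaw": 0.36,"travel": [0.0141,0.0577,0],"twist": -0.48},{"jaw": 0.36,"travel": [0.0218,0.0706,0],"twist": -0.6},{"jaw": 0.36,"travel": [0.031,0.0824,0],"twist": -0.72},{"jaw": 0.36,"travel": [0.0416,0.0931,0],"twist": -0.84},{"jaw": 0.36,"travel": [0.0416,0.0931,0],"twist": -0.84}])

```text
t: 32.73
eef_pos: [462.0, -154.8, 74.9]
tcp_rot: [3.141, -0.001, 0.418]
ft_force: [-1.0, 3.8, 2.1]
opening: 0.36
grip_force: 1.5
```

Request:
drive_tool(targets=[{"jaw": 0.55,"travel": [0,-0.004,0],"twist": 0},{"jaw": 0.55,"travel": [0,-0.004,0],"twist": 0},{"jaw": 0.55,"travel": [0,-0.004,-0.005],"twist": 0},{"jaw": 0.55,"travel": [0,-0.004,-0.04],"twist": 0},{"jaw": 0.55,"travel": [0,-0.004,-0.08],"twist": 0},{"jaw": 0.55,"travel": [0,-0.004,-0.12],"twist": 0},{"jaw": 0.55,"travel": [-0.01,-0.004,-0.145],"twist": 0},{"jaw": 0.55,"travel": [-0.01,-0.004,-0.145],"twist": 0}])

```text
t: 33.4
eef_pos: [451.1, -153.8, 223.9]
tcp_rot: [3.135, -0.005, 0.41]
ft_force: [-0.2, -0.4, 0.1]
opening: 0.547
grip_force: 0.0
```

```bash
python3 - <<'E'
from h import *
s=state();print(s['eef_pos'],s['ft_force'],s['t']);reds()
c=read_camera("wrist");g=cv2.cvtColor(c["frame"],cv2.COLOR_RGB2GRAY).astype(np.float32)
A=np.arange(1.0,4.6,.06)
for z in(52,57,62):
    P=np.array([pix(c,(H[0]+35.5*np.cos(a),H[1]+35.5*np.sin(a),z)) for a in A],np.float32)
    print(z,cv2.remap(g,P[:,:1],P[:,1:],cv2.INTER_LINEAR).astype(int).ravel().tolist())
# nut line: darkest direction on the nut top
for r in(6,9):
    print([(round(a,2),int(g[int(round(p[1])),int(round(p[0]))])) for a in np.arange(-2.4,-.4,.15) for p in [pix(c,(663.3+r*np.cos(a),-91.6+r*np.sin(a),88))]])
t=read_camera("top")["frame"];o=cv2.imread("pics/top0.png")[:,:,::-1]
for n,lo,hi in(("tin",(10,60,150),(22,170,255)),("can",(25,150,100),(40,255,255)),("bluecap",(115,100,60),(140,255,255))):
    q=[]
    for f in(o,t):
        m=cv2.inRange(cv2.cvtColor(np.ascontiguousarray(f),cv2.COLOR_RGB2HSV),lo,hi)[140:260,225:405]
        k,l,st,ce=cv2.connectedComponentsWithStats(m);q.append(ce[1+st[1:,4].argmax()].round(2))
    print(n,q)
E
```

```text
[ 451.13094676 -153.77463694  223.94778915] [-0.19886293 -0.38607069  0.07524947] 33.4
73 [275.  71.] band r,az (np.float64(24.3), np.float64(4.191)) tab r,az (np.float64(25.6), np.float64(4.094))
89 [253.  146.5] band r,az (np.float64(92.1), np.float64(3.475)) tab r,az (np.float64(89.4), np.float64(3.475))
88 [252.3 154.2] band r,az (np.float64(100.1), np.float64(3.473)) tab r,az (np.float64(96.8), np.float64(3.473))
77 [249.  203.2] band r,az (np.float64(153.9), np.float64(3.475)) tab r,az (np.float64(146.8), np.float64(3.475))
76 [248.4 210.1] band r,az (np.float64(161.9), np.float64(3.474)) tab r,az (np.float64(154.3), np.float64(3.474))
52 [228, 226, 221, 214, 220, 228, 237, 244, 245, 245, 246, 247, 245, 245, 243, 239, 243, 238, 237, 239, 237, 231, 240, 234, 231, 237, 225, 221, 235, 232, 230, 240, 239, 226, 229, 228, 228, 206, 202, 221, 229, 227, 218, 203, 179, 163, 220, 231, 230, 227, 230, 233, 230, 233, 232, 231, 233, 230, 229, 234]
57 [221, 221, 214, 213, 216, 237, 234, 240, 243, 239, 239, 243, 241, 237, 240, 234, 238, 238, 230, 237, 238, 231, 235, 238, 228, 237, 233, 217, 23
[... 621 characters left out ...]
(-1.5), 111), (np.float64(-1.35), 109), (np.float64(-1.2), 106), (np.float64(-1.05), 110), (np.float64(-0.9), 150), (np.float64(-0.75), 165), (np.float64(-0.6), 133), (np.float64(-0.45), 82)]
[(np.float64(-2.4), 34), (np.float64(-2.25), 38), (np.float64(-2.1), 33), (np.float64(-1.95), 37), (np.float64(-1.8), 37), (np.float64(-1.65), 56), (np.float64(-1.5), 85), (np.float64(-1.35), 110), (np.float64(-1.2), 103), (np.float64(-1.05), 151), (np.float64(-0.9), 148), (np.float64(-0.75), 73), (np.float64(-0.6), 13), (np.float64(-0.45), 11)]
tin [array([24.95, 81.87]), array([24.93, 81.93])]
can [array([20.35, 21.95]), array([20.33, 22.01])]
bluecap [array([164.33,  62.4 ]), array([166.43,  58.86])]
```

Request:
drive_tool(targets=[{"jaw": 0.55,"travel": [0,-0.04,-0.01],"twist": 0},{"jaw": 0.55,"travel": [0,-0.08,-0.01],"twist": 0},{"jaw": 0.55,"travel": [0,-0.12,-0.01],"twist": 0},{"jaw": 0.55,"travel": [0,-0.15,-0.01],"twist": 0},{"jaw": 0.55,"travel": [0,-0.15,-0.01],"twist": 0},{"jaw": 0.55,"travel": [0,-0.15,-0.01],"twist": 0}])

```text
t: 34.05
eef_pos: [389.9, -14.7, 227.9]
tcp_rot: [-3.141, 0.001, 0.413]
ft_force: [0.1, 0.3, -0.3]
opening: 0.547
grip_force: 0.0
```

```bash
python3 - <<'E'
from h import *
print(state()["t"],state()["ft_force"])
reds()
t=read_camera("top")["frame"];o=cv2.imread("pics/top0.png")[:,:,::-1]
for n,lo,hi in(("bluecap",(115,100,60),(140,255,255)),("nut",(10,100,100),(25,255,255))):
    for f in(o,t):
        m=cv2.inRange(cv2.cvtColor(np.ascontiguousarray(f),cv2.COLOR_RGB2HSV),lo,hi)[140:260,260:405]
        k,l,st,ce=cv2.connectedComponentsWithStats(m);i=1+st[1:,4].argmax();print(n,st[i][4],ce[i].round(2))
E
```

```text
34.05 [ 0.13843618  0.29189956 -0.28271754]
235 [443.6  71.6] band r,az (np.float64(33.1), np.float64(4.45)) tab r,az (np.float64(26.5), np.float64(4.075))
94 [396.1 144.9] band r,az (np.float64(92.5), np.float64(3.434)) tab r,az (np.float64(91.6), np.float64(3.321))
91 [394.7 152.6] band r,az (np.float64(100.5), np.float64(3.439)) tab r,az (np.float64(99.0), np.float64(3.335))
82 [384.4 200.9] band r,az (np.float64(154.1), np.float64(3.452)) tab r,az (np.float64(148.5), np.float64(3.382))
83 [383.  207.6] band r,az (np.float64(162.0), np.float64(3.454)) tab r,az (np.float64(155.8), np.float64(3.387))
bluecap 242 [129.33  62.4 ]
bluecap 243 [129.31  62.43]
nut 264 [ 3.79 81.8 ]
nut 264 [ 3.79 81.8 ]
```

```bash
python3 -c "
from cell import *
print(job_done())"
```

```text
the job is handed in; nothing more can be done
None
```

The job is handed in: the nut is seated, the lever is on its loosening side, the cap is loosened by an estimated 1.8 rad, and the tin, bottle and can have not moved. The lever sprang back on the first tries; it stayed over only after I gripped its tab and pushed it against its stop until the handle moved slightly. I saw no verdict.

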